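# Clear the seasonings into the roll-top cabinet

## Robot

A 7-joint arm with a two-finger parallel gripper is mounted at the origin on a cart in front of the work surface, level with it; the furniture and walls round the work are solid. World frame = base frame: x ahead of the robot, y to its left, z up, the work surface at z = 0. Lengths are in m, angles in rad, forces in N, time in s.
With the tool pointing down it reaches from about 0.35 to 0.9 m from the base axis. Payload 7.2 kg.
Tool frame: the origin (TCP) lies at the very end of the fingers, on their centre line; the grasp point (between the pads) lies 19 mm behind it; z points along the fingers, y is the line along which they close (so a half turn about z gives the same grasp; the last joint's range is limited). The gripper opens to 88 mm and grips with 3 to 60 N. Pads are 20 mm wide; open, the fingers measure 115 mm over their backs; the gripper's body (75 mm by 178 mm) begins 61 mm behind the grasp point.
Start: joints at [1.086, 0.411, -0.013, 1.596, 0.006, 1.134, -0.082], TCP at [0.253, -0.572, 0.223] pointing down, gripper open.
Joint ranges: [-2.95, 2.95], [-0.29, 1.99], [-1.47, 1.44], [0.14, 2.54], [-1.03, 4.17], [0.13, 1.85], [-2.86, 2.86]. Speed limits (rad/s): [2.39, 2.39, 3.01, 3.01, 3.14, 3.14, 3.14].

## Interface

Orientations are given as a unit quaternion [x, y, z, w].
In Python, from plant import ctrl gives the robot as it stands. The module is installed in compiled form; this text tells all that it offers.
- The arm moves only by the tool carry_out, never from a script. Its arguments are lists of equal length, an entry for each row: "fingers": the closure, from 0 (fully open) to 1 (shut); "delta_pos": the shift along the world's x, y, z in units of 30 mm (1.0 is 30 mm), a list of three; "rotation": the turn, a rotation vector about the world's x, y, z in degrees, a list of three. A call has 1 to 10 rows; each row shifts and turns the commanded pose from where the row before left it; what a row does not reach is not made up. A row lasts 1/12 s, in which the tool goes at most 41.7 mm and 7.16 degrees, less where a joint would pass 70% of its speed; a pose out of reach is approached as far as the arm can. A call is refused whole if a number of a shift passes 1 or a number of a turn 7.16, either way. A call with a gripper value outside its range is refused whole. The fingers move at their own pace and stop on an object; the grip force is fixed at half the most. Time passes only in rows, so rows that do not move let the fingers close. It gives the time, the measured TCP pose, the force, the opening and the grip force at its end, in the units of the state.
- ctrl.sense(): the state, without advancing time (a new reading comes with each control period).
- ctrl.capture(name): name is "scene" or "top" or "wrist"; returns the picture (400x640x3 uint8, blue, green, red); there is no depth.
- ctrl.camera_params(name): a dict with "fx", "fy", "cx", "cy" (pixels), "rvec" (rotation vector, rad) and "tvec" (3), from world to camera coordinates, as OpenCV has them; the wrist camera has in their place "T_tool_cam" (4x4, takes a point from camera to tool coordinates, whose origin is the TCP and whose axes are the flange's). Camera axes: x right, y down, z forward; pixel columns grow to the right and rows downward; lengths in m; the calibration is good to about 2 mm. A picture is of the moment at which its call begins: read the wrist's pose just before it. camera_params takes no time and is no camera call.
- ctrl.hand_in(): hands the job in; it is judged then, once.
The state is a dict: "t": time; "joints": joint angles; "qvel": joint speeds; "effort": joint torques, N m; "eef_pos": TCP position; "ee_rot": TCP orientation; "force": force on the tool from outside, world axes, zero at the start; "torque": the same for the moment, N m; "width": finger opening in m; "finger_force": force on a finger pad.
Only numpy, scipy, OpenCV 4.12 (cv2) and the standard library are available. Lean on these libraries where they do the work, as an engineer would, in place of code of your own. Each camera call takes 0.05 s, during which the arm holds its last target. There are 200 camera calls.

## Task

Tidy up after cooking: roll the slatted cover of the roll-top cabinet right up, stand every seasoning jar, mill and honey jar that is out on the worktop upright on the cabinet's floor behind the line of the cover, and lay the spoon and fork (whichever are out) in the drawer underneath. Then push the drawer fully home and roll the cover all the way down again. Leave the mug and everything else where it is.

Things in the scene. Friction and masses are not known exactly. Their poses are not given: they have to be found in the camera images.
- cabinet: fixed wooden roll-top cabinet, 330 deep (x), 412 wide (y), 265 mm high. Origin on the worktop under its middle; z up, front faces -x. The cover's track is a circle about the line x = 0, z = 95 mm along y. Side walls: inner faces at y = +-186 mm, quarter-round fronts of radius 160 mm about that line. Top board over x = 8 to +169 mm, upper face at z = 265 mm. The drawer lies under the floor.
- compartment (a point): middle of the free part of the compartment floor, 75 mm above the worktop, at x = -65 mm in the cabinet's frame, axes as the cabinet's. The floor runs from 88 mm before it (sill 4 mm high) to a liner wall 130 mm behind it. With the cover up it is open from above and in front for 65 mm behind this point. The shut cover has an inner radius of 137 mm about the track's line; things must stand inside that.
- cover (a joint): angle of the slatted cover (rad): 0 = shut, down on the sill; 1.66 = rolled right up to its stop under the top board. At the start shut or slightly raised. The handle goes up and over to the back. It stays wherever it is left; 3 to 6 N at the handle moves it.
- cover_handle (a point): middle of the cover's handle, a level round steel bar 12 mm thick, 150 mm long along the cabinet's y, on posts 62 mm either side of its middle, bar centre 40 mm off the slats' outer face. At cover angle q it is at x = -190 cos(q + 0.06), z = 95 + 190 sin(q + 0.06) mm in the cabinet's frame. It can be pinched from above (tilted a little towards the front when the cover is low) all the way, the bar turning between the fingers.
- drawer (a joint): how far the drawer under the compartment is pulled out towards the cabinet's front (m): 0 = shut, 0.085 = its stop. Shut or slightly open at the start; slides with about 2 N and stays where left.
- drawer_handle (a point): middle of the drawer's handle, a level round steel bar 10 mm thick, 120 mm long along the cabinet's y, 46 mm above the worktop, 38 mm in front of the drawer's front panel (x = -199 mm in the cabinet's frame when shut), on posts 50 mm either side of the middle. Pinch it from above, with the cover up (shut, the cover's handle hangs over it). Moves with the drawer.
- drawer_in (a point): centre of the drawer's inner floor, 18 mm above the worktop (x = -48 mm in the cabinet's frame when shut), axes as the cabinet's; inside 197 mm deep (x), 350 mm wide (y). Side walls rise to 51 mm, the 14 mm thick front panel to 61 mm above the worktop; the panel's inner face is 100 mm to -x of this point. Fully open, the front 75 mm of the inside is free from above.
- honey_jar_mid (a point): squat honey jar with a label and pale screw lid, 58 x 62 mm, 99 mm high, 0.3 to 0.55 kg. The point is the centre of the thing, half-way up, z up when it stands; stands on the worktop at the start; may be absent (no reading).
- spice_a_mid (a point): slim glass spice jar with a label and a flat cap, 42 mm across, 96 mm high. The point is the centre of the thing, half-way up, z up when it stands; stands on the worktop at the start; may be absent (no reading).
- spice_b_mid (a point): slim glass spice jar with a dark cap, 44 mm across, 105 mm high. The point is the centre of the thing, half-way up, z up when it stands; stands on the worktop at the start; may be absent (no reading).
- pepper_mill_mid (a point): small turned mill with a narrow waist and knob top, 29 mm across, 97 mm high. The point is the centre of the thing, half-way up, z up when it stands; stands on the worktop at the start; may be absent (no reading).
- salt_mill_mid (a point): small turned mill like the pepper mill, 29 mm across, 97 mm high. The point is the centre of the thing, half-way up, z up when it stands; stands on the worktop at the start; may be absent (no reading).
- table_spoon_mid (a point): table spoon, 188 x 39 x 16 mm. Lies flat on the worktop at the start, its length along its own x axis; the point is its centre; may be absent (no reading). Steel, under 60 g, safe to let fall a few centimetres.
- fork_mid (a point): fork, 193 x 26 x 15 mm. Lies flat on the worktop at the start, its length along its own x axis; the point is its centre; may be absent (no reading). Steel, under 60 g, safe to let fall a few centimetres.
- mug_mid (a point): two-tone mug with a handle, 78 mm across, 101 mm high, a bystander, to be left where it stands. The point is its centre.

How it is judged:
On the way, in this order (a step that is already met when the one before it is completed fails the run):
1. the slatted cover is rolled right up (value of joint cover above 1.45 rad), for 0.2 s.
2. every jar and mill stands in the compartment and the cutlery lies in the drawer (x of honey_jar_mid in the frame of cabinet between -0.135 and 0.065 m and y of honey_jar_mid in the frame of cabinet between -0.185 and 0.185 m and z of honey_jar_mid in the frame of cabinet between 0.1125 and 0.1365 m and angle between each of honey_jar_mid, spice_a_mid, spice_b_mid, pepper_mill_mid, salt_mill_mid's own z axis and vertical below 0.2 rad and x of spice_a_mid in the frame of cabinet between -0.135 and 0.065 m and y of spice_a_mid in the frame of cabinet between -0.185 and 0.185 m and z of spice_a_mid in the frame of cabinet between 0.111 and 0.135 m and x of spice_b_mid in the frame of cabinet between -0.135 and 0.065 m and y of spice_b_mid in the frame of cabinet between -0.185 and 0.185 m and z of spice_b_mid in the frame of cabinet between 0.1155 and 0.1395 m and x of pepper_mill_mid in the frame of cabinet between -0.135 and 0.065 m and y of pepper_mill_mid in the frame of cabinet between -0.185 and 0.185 m and z of pepper_mill_mid in the frame of cabinet between 0.1115 and 0.1355 m and x of salt_mill_mid in the frame of cabinet between -0.135 and 0.065 m and y of salt_mill_mid in the frame of cabinet between -0.185 and 0.185 m and z of salt_mill_mid in the frame of cabinet between 0.1115 and 0.1355 m and x of table_spoon_mid in the frame of drawer_in between -0.105 and 0.105 m and y of table_spoon_mid in the frame of drawer_in between -0.18 and 0.18 m and z of table_spoon_mid in the frame of drawer_in between -0.003 and 0.04 m and x of fork_mid in the frame of drawer_in between -0.105 and 0.105 m and y of fork_mid in the frame of drawer_in between -0.18 and 0.18 m and z of fork_mid in the frame of drawer_in between -0.003 and 0.04 m), for 0.2 s.
At the end, for the whole second after the job is handed in: jars and mills upright (0.2 rad) on the compartment floor, centres at x -135 to +65 mm, y within 185 mm in the cabinet's frame; cutlery lying in the drawer; all at rest; drawer shut within 6 mm, cover within 0.05 rad (absent things passed over) (all of step 2 and linear speed of each of honey_jar, spice_a, spice_b, pepper_mill, salt_mill, table_spoon, fork below 0.02 m/s and value of joint cover below 0.05 rad and value of joint drawer below 0.006 m); the robot touches nothing.
It fails at once if the mug is moved more than 30 mm or tipped (distance of mug_mid from where it was at the start of the episode above 0.03 m or angle between mug_mid's own z axis and vertical above 0.4 rad).
Of honey_jar, spice_a, spice_b, pepper_mill, salt_mill only 3 to 4 are there at a start; the rules pass over those that are not, and their reading is None.
Of table_spoon, fork only 1 to 2 are there at a start; the rules pass over those that are not, and their reading is None.
At some moment in a run one of table_spoon, fork may be knocked a few centimetres aside while the robot is not near it.
It also fails if it takes over 208 s, if anything falls off the work surface, if the arm or the gripper's body presses on something with over 40 N, if the wrist force passes 120 N, or if a joint passes its speed limit or range.

## Working session

There is one attempt and no reset: what is moved stays moved. The work goes in short steps, Python scripts to look and compute and a tool call to move; the robot and the scene stay as the last step left them, time stands still between calls to the robot, and variables do not carry over. Pictures are saved under pics/ and viewed, at most 14 in all, crops included, and the job is handed in when it is done.

Besides the shell and the picture viewer there is one more tool, called after ">>>" as name(argument=value, ...) on one line, values as JSON. carry_out: Moves the arm, as the interface text tells. Its arguments: {"type":"object","properties":{"fingers":{"type":"array","items":{"type":"number"}},"delta_pos":{"type":"array","items":{"type":"array","items":{"type":"number"}}},"rotation":{"type":"array","items":{"type":"array","items":{"type":"number"}}}},"required":["fingers","delta_pos","rotation"]}

```bash
mkdir -p pics; ls; python3 - <<'E'
from plant import ctrl
import cv2
for n in("scene","top"):
    cv2.imwrite(f"pics/{n}0.png",ctrl.capture(n)); p=ctrl.camera_params(n); print(n,p)
print(ctrl.camera_params("wrist")); s=ctrl.sense(); print({k:s[k] for k in("t","eef_pos","ee_rot","force","width")})
E
```

```text
pics
scene {'fx': 414.3348794134323, 'fy': 414.3348794134323, 'cx': 321.58834900963217, 'cy': 191.645008828853, 'rvec': array([ 1.37778118,  1.77959545, -1.03866388]), 'tvec': array([ 0.16291318, -0.17105909,  1.57246474])}
top {'fx': 519.070639229922, 'fy': 519.070639229922, 'cx': 312.7586461995317, 'cy': 205.01988415080143, 'rvec': array([ 1.66871591, -2.04535166,  0.7251632 ]), 'tvec': array([0.03620211, 0.46514144, 1.01427573])}
{'fx': 335.291087057319, 'fy': 335.291087057319, 'cx': 318.64604578115126, 'cy': 195.33626702482655, 'T_tool_cam': array([[ 2.16111485e-03, -9.70097589e-01, -2.42705576e-01,
         6.56823728e-02],
       [ 9.99996978e-01,  2.38095969e-03, -6.12490852e-04,
        -4.17623963e-04],
       [ 1.17204809e-03, -2.42703519e-01,  9.70099803e-01,
        -1.61604821e-01],
       [ 0.00000000e+00,  0.00000000e+00,  0.00000000e+00,
         1.00000000e+00]])}
{'t': 0.1, 'eef_pos': array([ 0.25285453, -0.5711082 ,  0.2219301 ]), 'ee_rot': array([ 9.78356308e-01,  2.06926276e-01, -1.73555646e-04, -6.48578545e-04]), 'force': array([ 0.43770126,  0.05562869, -0.60620625]), 'width': 0.08762023376338908}
```

View pics/scene0.png

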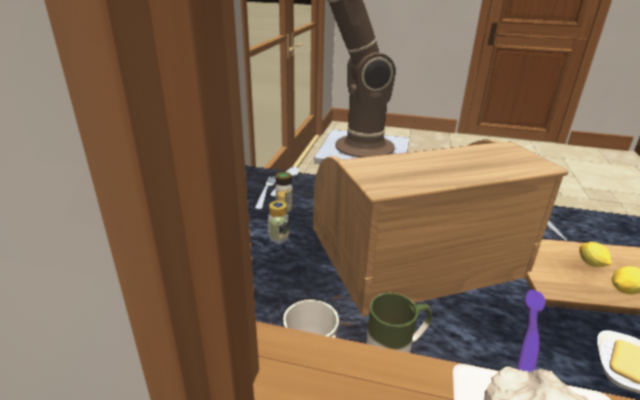

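View pics/top0.png

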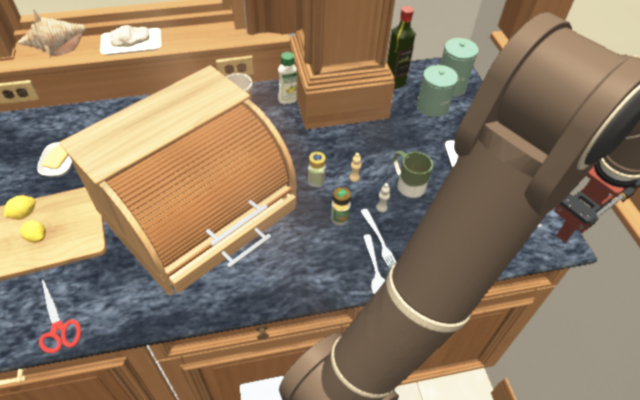

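The scene view shows the cabinet's back. The top view shows the shut cover with its handle near (240,223) and the drawer handle near (247,248). Two jars stand at (317,168) and (341,205), two mills at (356,167) and (384,197), and cutlery lies at (378,238) and (375,262). The arm hides the rest.

```bash
cat > h.py <<'E'
import numpy as np, cv2
from plant import ctrl
from scipy.spatial.transform import Rotation as R
def cam(n,s=None):
    p=ctrl.camera_params(n); K=np.array([[p['fx'],0,p['cx']],[0,p['fy'],p['cy']],[0,0,1]])
    if n=="wrist":
        T=np.eye(4);T[:3,:3]=R.from_quat(s['ee_rot']).as_matrix();T[:3,3]=s['eef_pos'];T=T@p['T_tool_cam']
        return K,T[:3,:3],T[:3,3]
    M=R.from_rotvec(p['rvec']).as_matrix(); return K,M.T,-M.T@p['tvec']
def onplane(c,uv,z):
    K,A,o=c; d=A@np.linalg.inv(K)@np.array([uv[0],uv[1],1.]); return o+d*(z-o[2])/d[2]
def proj(c,P):
    K,A,o=c; q=K@(A.T@(np.asarray(P,float)-o)); return q[:2]/q[2]
E
python3 - <<'E'
from h import *
np.set_printoptions(precision=3,suppress=True)
c=cam("top"); print("top",c[2]); print("scene",cam("scene")[2])
for uv in [(62,155),(213,72),(250,97),(80,187)]: print(uv,onplane(c,uv,.265))
for n,uv,z in [("dh1",(229,262),.046),("dh2",(269,236),.046),("jarY",(317,158),.1),("mill",(356,155),.097),("mill2",(385,186),.097),("jarD",(341,193),.105),("f1a",(365,211),.01),("f1b",(392,265),.01),("f2a",(368,237),.01),("f2b",(379,290),.01),("w",(452,155),.01),("mug",(414,162),.1)]: print(n,onplane(c,uv,z))
print(R.from_quat(ctrl.sense()['ee_rot']).as_matrix())
E
```

```text
top [-0.247  0.107  1.084]
scene [1.466 0.173 0.591]
(62, 155) [0.622 0.462 0.265]
(213, 72) [0.847 0.118 0.265]
(250, 97) [0.735 0.04  0.265]
(80, 187) [0.521 0.418 0.265]
dh1 [0.423 0.149 0.046]
dh2 [0.478 0.046 0.046]
jarY [ 0.66  -0.112  0.1  ]
mill [ 0.654 -0.215  0.097]
mill2 [ 0.537 -0.259  0.097]
jarD [ 0.529 -0.144  0.105]
f1a [ 0.533 -0.215  0.01 ]
f1b [ 0.361 -0.235  0.01 ]
f2a [ 0.452 -0.2    0.01 ]
f2b [ 0.301 -0.185  0.01 ]
w [ 0.681 -0.515  0.01 ]
mug [ 0.598 -0.356  0.1  ]
[[ 0.914  0.405 -0.001]
 [ 0.405 -0.914  0.001]
 [-0.    -0.001 -1.   ]]
```

```bash
python3 -c "
import cv2
a=cv2.imread('pics/top0.png');cv2.imwrite('pics/top0z.png',cv2.resize(a[60:300,50:310],None,fx=2.5,fy=2.5,interpolation=cv2.INTER_CUBIC))"
```

```text
(no output)
```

View pics/top0z.png

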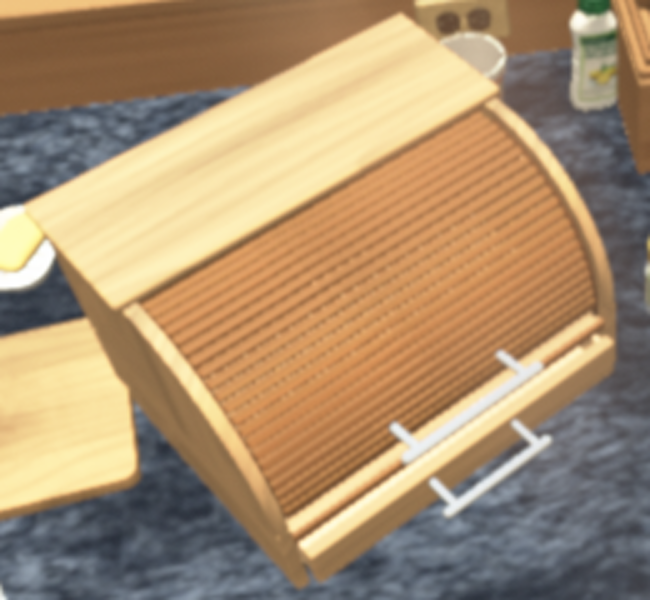

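>>> carry_out(fingers=[0,0,0,0,0,0,0,0,0,0], delta_pos=[[0,0.3,1],[0,0.6,1],[0,1,1],[0,1,1],[0,1,1],[0.3,1,0.5],[0.3,1,0],[0.3,1,0],[0.3,1,0],[0.3,1,0]], rotation=[[0,0,0],[0,0,0],[0,0,0],[0,0,0],[0,0,0],[0,0,0],[0,0,0],[0,0,0],[0,0,0],[0,0,0]])

```text
t: 0.93
eef_pos: [0.298, -0.3045, 0.3859]
ee_rot: [0.978, 0.207, -0.0, 0.0]
force: [1.2, 0.5, -0.2]
width: 0.088
finger_force: 0.0
```

```bash
cat > cab.py <<'E'
from h import *
from scipy.optimize import least_squares
np.set_printoptions(precision=4,suppress=True)
c=cam("top")
px={(.169,-.206,.265):(210.8,64.8),(.008,-.206,.265):(249.2,96.8),(.008,.206,.265):(96.8,183.2),(.169,.206,.265):(60,142)}
def w(p,P): 
    a=p[2]; return np.array([p[0]+np.cos(a)*P[0]-np.sin(a)*P[1],p[1]+np.sin(a)*P[0]+np.cos(a)*P[1],P[2]])
f=lambda p:np.concatenate([proj(c,w(p,P))-uv for P,uv in px.items()])
r=least_squares(f,[.62,.2,.5]); print(r.x,np.degrees(r.x[2]),f(r.x))
p=r.x
def tocab(P): return w((0,0,-p[2]),np.array([P[0]-p[0],P[1]-p[1],P[2]]))
for uv in [(229.2,264.8),(269.2,236)]: print("drawer h",tocab(onplane(c,uv,.046)))
for uv in [(212,242.8),(266,207.2)]: print("cover h",tocab(onplane(c,uv,.106)),tocab(onplane(c,uv,.13)))
E
python3 cab.py; python3 - <<'E'
from h import *
cv2.imwrite("pics/t1.png",ctrl.capture("top")); s=ctrl.sense(); cv2.imwrite("pics/w1.png",ctrl.capture("wrist")); print(s['eef_pos'],s['ee_rot'],s['joints'])
a=np.hstack([cv2.imread("pics/t1.png")[100:350,250:570],cv2.imread("pics/w1.png")[::2,::2][:,:].copy() if 0 else cv2.resize(cv2.imread("pics/w1.png"),(400,250))]);cv2.imwrite("pics/c1.png",a)
E
```

```text
[0.6262 0.2075 0.5528] 31.673638510687457 [ 0.105  -0.184   2.0532 -1.6343 -0.8168  0.2822 -1.0749  0.6228]
drawer h [-0.2099  0.0607  0.046 ]
drawer h [-0.2112 -0.0605  0.046 ]
cover h [-0.1713  0.0713  0.106 ] [-0.1866  0.0787  0.13  ]
cover h [-0.1762 -0.0844  0.106 ] [-0.1915 -0.0732  0.13  ]
[ 0.30047414 -0.29892311  0.38638874] [ 9.77731292e-01  2.09858781e-01  6.28840185e-04 -6.46218259e-04] [ 0.86496845 -0.03766655 -0.18625108  1.76732523 -0.00887646  1.41150254
 -0.46767895]
```

View pics/c1.png

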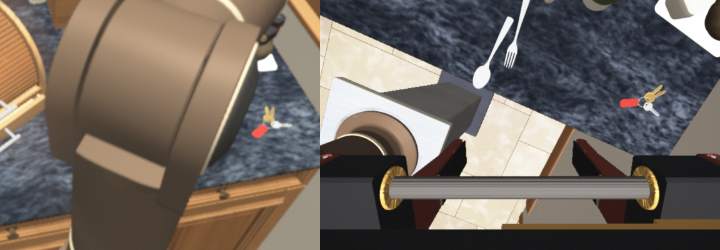

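The top view is hidden by the arm. The wrist view shows the spoon (bowl at about full-frame (262,120)) and the fork (about (301,104)) lying side by side, with keys as a bystander. The cabinet pose is measured: yaw 31.7°, origin (0.626, 0.2075), drawer about 11 mm open, cover about 0.12 rad. Next I go to the cover handle.

>>> carry_out(fingers=[0.5,0.5,0.5,0.5,0.5,0.5,0.5,0.5,0.5,0.5], delta_pos=[[0.24,0.88,-0.2],[0.24,0.88,-0.2],[0.24,0.88,-0.2],[0.24,0.88,-0.2],[0.24,0.88,-0.2],[0.24,0.88,-0.2],[0.24,0.88,-0.2],[0.24,0.88,-0.2],[0.24,0.88,-0.2],[0.24,0.88,-0.2]], rotation=[[0,0,7],[0,0,7],[0,0,7],[0,0,7],[0,0,7],[0,0,7],[0,0,7],[0,0,7],[0,0,7],[0,0,7]])

```text
t: 1.87
eef_pos: [0.3702, -0.0414, 0.3257]
ee_rot: [0.681, 0.732, 0.0, 0.0]
force: [0.4, 0.4, -1.0]
width: 0.0443
finger_force: 0.0
```

>>> carry_out(fingers=[0.5,0.5,0.5,0.5,0.5,0.5,0.5,0.5,0.5,0.5], delta_pos=[[0.24,0.88,-0.2],[0.24,0.88,-0.2],[0.24,0.88,-0.2],[0.24,0.88,-0.2],[0,0,0],[0,0,0],[0,0,0],[0,0,0],[0,0,0],[0,0,0]], rotation=[[0,0,7],[0,0,7],[0,0,7],[0,0,7],[3.68,-5.96,0],[3.68,-5.96,0],[3.68,-5.96,0],[3.68,-5.96,0],[3.68,-5.96,0],[0,0,0]])

```text
t: 2.7
eef_pos: [0.4074, 0.0645, 0.2937]
ee_rot: [0.462, 0.842, 0.247, 0.129]
force: [-1.0, 0.2, -1.2]
width: 0.0439
finger_force: 0.0
```

```bash
cat >> h.py <<'E'
np.set_printoptions(precision=4,suppress=True)
CO=np.array([.6262,.2075,0]);CA=.5528
RC=R.from_euler('z',CA).as_matrix()
def c2w(P): return CO+RC@np.asarray(P,float)
def w2c(P): return RC.T@(np.asarray(P,float)-CO)
def tooltilt(th):  # tool x=+y_c, y~x_c, leaning to the front by th deg
    t=np.radians(th); z=np.array([np.sin(t),0,-np.cos(t)]); x=np.array([0,1.,0]); return RC@np.column_stack([x,np.cross(z,x),z])
def need(Rt,Pt,s=None):
    s=s or ctrl.sense(); d=(np.asarray(Pt)-s['eef_pos'])/.03
    rv=np.degrees((R.from_matrix(Rt)*R.from_quat(s['ee_rot']).inv()).as_rotvec()); print("units",d,"deg",rv,"rows>=",np.ceil(max(np.abs(d).max(),np.linalg.norm(d)*30/41.7,np.linalg.norm(rv)/7.1)))
E
python3 - <<'E'
from h import *
s=ctrl.sense(); print(s['t'],s['eef_pos'],s['joints'],s['width'])
T=tooltilt(35); b=np.array([-.187,0,.130]); th=np.radians(35); d=np.array([np.sin(th),0,-np.cos(th)])
need(T,c2w(b-.08*d)); need(T,c2w(b+.013*d))
s=ctrl.sense(); cv2.imwrite("pics/w2.png",ctrl.capture("wrist")); t=ctrl.capture("top"); cv2.imwrite("pics/t2.png",t)
cv2.imwrite("pics/t2c.png",t[60:360,180:580])
E
```

```text
2.7 [0.4074 0.0645 0.2937] [ 0.3507 -0.2918 -0.2816  2.3097 -0.6308  0.7418  1.0215] 0.043866702188410316
units [ 0.6855  0.6904 -3.272 ] deg [ 0.8279 -2.5894 -0.982 ] rows>= 4.0
units [ 2.1987  1.624  -5.8114] deg [ 0.8279 -2.5894 -0.982 ] rows>= 6.0
```

View pics/t2c.png

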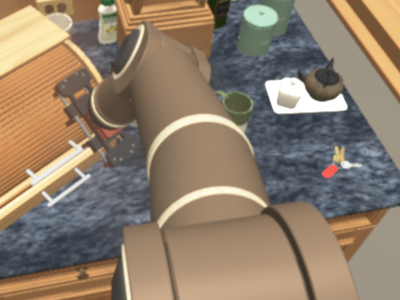

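The arm hides most of the worktop in this view. The gripper is above the cover handle, so I approach.

>>> carry_out(fingers=[0.5,0.5,0.5,0.5,0.5,0.5], delta_pos=[[0.17,0.17,-0.8],[0.17,0.17,-0.8],[0.17,0.17,-0.8],[0.17,0.17,-0.8],[0,0,0],[0,0,0]], rotation=[[0,0,0],[0,0,0],[0,0,0],[0.8,-2.6,-1],[0,0,0],[0,0,0]])

```text
t: 3.3
eef_pos: [0.4294, 0.0847, 0.2028]
ee_rot: [0.466, 0.833, 0.26, 0.144]
force: [1.1, 0.5, 0.7]
width: 0.0441
finger_force: 0.0
```

```bash
python3 - <<'E'
from h import *
s=ctrl.sense(); print(s['t'],s['eef_pos'],s['joints'],s['width'])
T=tooltilt(35); b=np.array([-.187,0,.130]); th=np.radians(35); d=np.array([np.sin(th),0,-np.cos(th)])
need(T,c2w(b+.013*d))
s=ctrl.sense(); w=ctrl.capture("wrist"); c=cam("wrist",s)
for y in(-.075,0,.075): print(proj(c,c2w([-.187,y,.13])))
cv2.imwrite("pics/w3.png",w)
E
```

```text
3.3 [0.4294 0.0847 0.2028] [ 0.233  -0.1199 -0.3005  2.458  -0.9028  0.3862  1.2549] 0.044090837457452924
units [ 1.4682  0.9499 -2.782 ] deg [ 0.1077 -0.4645  0.0893] rows>= 3.0
[313.9396 289.4319]
[313.4409 200.4804]
[312.8672  98.1252]
```

View pics/w3.png

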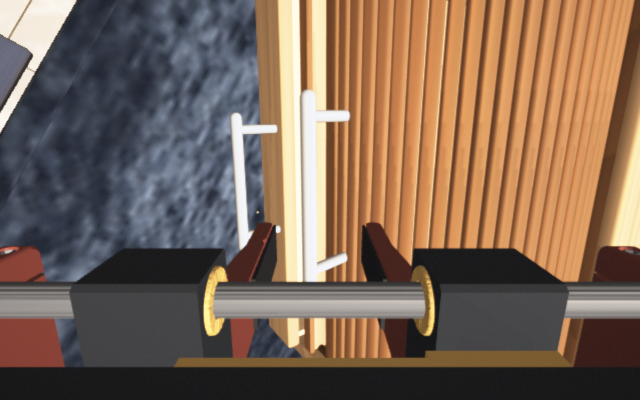

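The bar appears at column ~309, with ends at rows 93 and 285, within 3 mm of the prediction. I close on it.

>>> carry_out(fingers=[0.5,0.5,0.5,0.5,1,1,1,1,1,1], delta_pos=[[0.36,0.23,-0.7],[0.36,0.23,-0.7],[0.36,0.23,-0.7],[0.36,0.23,-0.7],[0,0,0],[0,0,0],[0,0,0],[0,0,0],[0,0,0],[0,0,0]], rotation=[[0,0,0],[0,0,0],[0,0,0],[0,0,0],[0,0,0],[0,0,0],[0,0,0],[0,0,0],[0,0,0],[0,0,0]])

```text
t: 4.18
eef_pos: [0.4491, 0.0923, 0.1516]
ee_rot: [0.465, 0.839, 0.243, 0.146]
force: [-0.1, 0.3, 0.3]
width: 0.0073
finger_force: 0.0
```

```bash
cat > arc.py <<'E'
from h import *
import sys
# arc rows: from current bar angle to target phi, tilt th0->th1 over n rows
def arc(phi1,th1,n,dep=.013):
    s=ctrl.sense(); Rm=R.from_quat(s['ee_rot']).as_matrix(); b=w2c(s['eef_pos']-dep*Rm[:,2]); th0=np.degrees(np.arctan2((RC.T@Rm[:,2])[0],-Rm[2,2]))
    phi0=np.arctan2(b[2]-.095,-b[0]); r=np.hypot(b[2]-.095,b[0]); print("bar",b,"phi0",phi0,"r",r,"th0",th0,"w",s['width'],"F",s['force'])
    prev=s['eef_pos']
    D=[]
    for k in range(1,n+1):
        ph=phi0+(phi1-phi0)*k/n; th=np.radians(th0+(th1-th0)*k/n); P=c2w(np.array([-.19*np.cos(ph),b[1],.095+.19*np.sin(ph)])+dep*np.array([np.sin(th),0,-np.cos(th)]))
        D.append((P-prev)/.03); prev=P
    print(np.round(D,2).tolist()); print("rot per row",-(th1-th0)/n*-1*(RC@[0,1,0])*1)
if __name__=="__main__": arc(float(sys.argv[1]),float(sys.argv[2]),int(sys.argv[3]))
E
python3 arc.py 1.71 0 20
```

```text
bar [-0.2183 -0.0049  0.1625] phi0 0.2998584131679402 r 0.2285125093061861 th0 32.961008883764954 w 0.007339818454752482 F [-0.1353  0.2845  0.3248]
[[1.16, 0.72, 0.04], [0.14, 0.09, 0.4], [0.16, 0.1, 0.39], [0.19, 0.12, 0.38], [0.21, 0.13, 0.36], [0.23, 0.14, 0.34], [0.25, 0.16, 0.32], [0.27, 0.17, 0.3], [0.29, 0.18, 0.27], [0.3, 0.19, 0.25], [0.32, 0.2, 0.22], [0.33, 0.2, 0.2], [0.34, 0.21, 0.17], [0.35, 0.22, 0.14], [0.36, 0.22, 0.11], [0.36, 0.22, 0.08], [0.37, 0.23, 0.05], [0.37, 0.23, 0.02], [0.37, 0.23, -0.02], [0.37, 0.23, -0.05]]
rot per row [ 0.8653 -1.4026 -0.    ]
```

```bash
python3 - <<'E'
from h import *
s=ctrl.sense(); print(s['joints'])
for th in(25,):
    t=np.radians(th); d=np.array([np.sin(t),0,-np.cos(t)]); b=np.array([-.189,0,.130])
    need(tooltilt(th),c2w(b-.05*d)); need(tooltilt(th),c2w(b+.009*d))
E
```

```text
[ 0.5573  0.0616 -0.711   2.4554 -1.0304  0.1916  1.3929]
units [-0.057   0.163   0.7907] deg [-3.2623  7.3359 -0.0495] rows>= 2.0
units [ 0.6504  0.5994 -0.9917] deg [-3.2623  7.3359 -0.0495] rows>= 2.0
```

>>> carry_out(fingers=[0.5,0.5,0.5,0.5,0.5,0.5,0.5,0.5], delta_pos=[[-0.3,-0.1,0.8],[0,0.05,0],[0.3,0.21,0],[0,0,0],[0.23,0.15,-0.6],[0.23,0.15,-0.6],[0.23,0.15,-0.6],[0,0,0]], rotation=[[-1.6,3.7,0],[-1.6,3.7,0],[0,0,0],[0,0,0],[0,0,0],[0,0,0],[0,0,0],[0,0,0]])

```text
t: 4.85
eef_pos: [0.4705, 0.1177, 0.1163]
ee_rot: [0.466, 0.847, 0.226, 0.118]
force: [-0.2, 0.4, 0.8]
width: 0.044
finger_force: 0.0
```

```bash
python3 - <<'E'
from h import *
s=ctrl.sense(); print(s['t'],s['joints'],s['force'])
for th in(25,):
    t=np.radians(th); d=np.array([np.sin(t),0,-np.cos(t)]); b=np.array([-.189,0,.130])
    need(tooltilt(th),c2w(b-.05*d)); need(tooltilt(th),c2w(b+.009*d))
E
```

```text
4.85 [ 0.2351  0.1819 -0.4797  2.4054 -0.8222  0.1313  1.142 ] [-0.1868  0.4013  0.7623]
units [-0.7699 -0.6829  1.968 ] deg [-2.9708  3.5477 -0.8411] rows>= 2.0
units [-0.0625 -0.2465  0.1856] deg [-2.9708  3.5477 -0.8411] rows>= 1.0
```

>>> carry_out(fingers=[1,1,1,1,1,1], delta_pos=[[-0.06,-0.2,0.1],[0,0,0],[0,0,0],[0,0,0],[0,0,0],[0,0,0]], rotation=[[0,0,0],[0,0,0],[0,0,0],[0,0,0],[0,0,0],[0,0,0]])

```text
t: 5.35
eef_pos: [0.4689, 0.1092, 0.1207]
ee_rot: [0.467, 0.846, 0.226, 0.12]
force: [-5.0, -5.2, 3.3]
width: 0.0113
finger_force: 30.0
```

```bash
python3 arc.py 1.73 0 20; python3 -c "
from h import *
print(ctrl.sense()['joints'])"
```

```text
bar [-0.1919 -0.0012  0.132 ] phi0 0.19022521750410262 r 0.19544539884146706 th0 29.641975206592285 w 0.011300585283718634 F [-5.0109 -5.1586  3.2636]
[[0.24, 0.14, 0.44], [0.12, 0.07, 0.46], [0.15, 0.09, 0.45], [0.18, 0.11, 0.43], [0.2, 0.13, 0.41], [0.23, 0.14, 0.39], [0.26, 0.16, 0.37], [0.28, 0.17, 0.35], [0.3, 0.19, 0.32], [0.32, 0.2, 0.29], [0.34, 0.21, 0.26], [0.36, 0.22, 0.23], [0.37, 0.23, 0.2], [0.38, 0.24, 0.16], [0.39, 0.24, 0.13], [0.4, 0.25, 0.09], [0.4, 0.25, 0.05], [0.41, 0.25, 0.02], [0.4, 0.25, -0.02], [0.4, 0.25, -0.06]]
rot per row [ 0.7782 -1.2614 -0.    ]
[ 0.2707  0.1677 -0.4919  2.407  -0.8087  0.1482  1.143 ]
```

The bar is gripped (opening 11.3 mm, grip force 30 N). Now I roll the cover up along the arc.

>>> carry_out(fingers=[1,1,1,1,1,1,1,1,1,1], delta_pos=[[0.1,0.06,0.44],[0.12,0.07,0.46],[0.15,0.09,0.45],[0.18,0.11,0.43],[0.2,0.13,0.41],[0.23,0.14,0.39],[0.26,0.16,0.37],[0.28,0.17,0.35],[0.3,0.19,0.32],[0.32,0.2,0.29]], rotation=[[-0.78,1.26,0],[-0.78,1.26,0],[-0.78,1.26,0],[-0.78,1.26,0],[-0.78,1.26,0],[-0.78,1.26,0],[-0.78,1.26,0],[-0.78,1.26,0],[-0.78,1.26,0],[-0.78,1.26,0]])

```text
t: 6.18
eef_pos: [0.5283, 0.1446, 0.2349]
ee_rot: [0.481, 0.868, 0.114, 0.057]
force: [-26.7, -15.7, 32.1]
width: 0.0114
finger_force: 30.0
```

```bash
python3 arc.py 1.73 0 10
```

```text
bar [-0.1196 -0.0023  0.2475] phi0 0.9056073155106502 r 0.19376591647287394 th0 14.58441436035124 w 0.011407625633339698 F [-26.7459 -15.6895  32.0886]
[[0.42, 0.25, 0.2], [0.37, 0.23, 0.27], [0.39, 0.24, 0.23], [0.4, 0.25, 0.19], [0.42, 0.26, 0.15], [0.42, 0.26, 0.11], [0.43, 0.27, 0.07], [0.43, 0.27, 0.02], [0.43, 0.27, -0.02], [0.43, 0.27, -0.06]]
rot per row [ 0.7658 -1.2412 -0.    ]
```

>>> carry_out(fingers=[1,1,1,1,1,1,1,1,1,1], delta_pos=[[0.3,0.18,0.36],[0.37,0.23,0.28],[0.39,0.24,0.23],[0.4,0.25,0.19],[0.42,0.26,0.15],[0.42,0.26,0.11],[0.43,0.27,0.07],[0.43,0.27,0.02],[0.43,0.27,-0.02],[0.2,0.13,-0.03]], rotation=[[-0.78,1.26,0],[-0.78,1.26,0],[-0.78,1.26,0],[-0.78,1.26,0],[-0.78,1.26,0],[-0.78,1.26,0],[-0.78,1.26,0],[-0.78,1.26,0],[-0.78,1.26,0],[-0.78,1.26,0]])

```text
t: 7.02
eef_pos: [0.6489, 0.219, 0.2756]
ee_rot: [0.485, 0.875, 0.006, -0.003]
force: [0.5, -3.5, 5.1]
width: 0.0113
finger_force: 30.0
```

```bash
python3 arc.py 1.73 0 2
```

```text
bar [ 0.0253 -0.0022  0.2886] phi0 1.7007168139011841 r 0.1952749062704848 th0 0.450483993289675 w 0.011347120661977511 F [ 0.4646 -3.4631  5.0579]
[[0.06, 0.03, -0.19], [0.08, 0.05, -0.01]]
rot per row [ 0.1183 -0.1917 -0.    ]
```

>>> carry_out(fingers=[1,0.66,0.66,0.66,0.66,0.66,0.66,0.66,0.66,0.66], delta_pos=[[0,0,0],[0,0,0],[0,0,0],[0,0,1],[0,0,1],[-0.84,-0.51,0],[-0.84,-0.51,0],[-0.84,-0.51,0],[-0.84,-0.51,0],[-0.84,-0.51,0]], rotation=[[0,0,0],[0,0,0],[0,0,0],[0,0,0],[0,0,0],[0,0,0],[0,0,0],[0,0,0],[0,0,0],[0,0,0]])

```text
t: 7.85
eef_pos: [0.5191, 0.1435, 0.335]
ee_rot: [0.484, 0.875, 0.007, -0.004]
force: [-0.0, 0.2, 0.4]
width: 0.0297
finger_force: 0.0
```

>>> carry_out(fingers=[0.66,0.66,0.66,0.66,0.66,0.66,0.66,0.66,0.66,0.66], delta_pos=[[-0.84,-0.51,0],[-0.84,-0.51,0],[-0.83,-0.5,0],[0,0,-1],[0,0,-1],[0,0,-1],[0,0,-1],[0,0,-1],[0,0,-1],[0,0,-1]], rotation=[[0,0,0],[0,0,0],[0,0,0],[0,0,0],[0,0,0],[0,0,0],[0,0,0],[0,0,0],[0,0,0],[0,0,0]])

```text
t: 8.68
eef_pos: [0.445, 0.0986, 0.1242]
ee_rot: [0.484, 0.875, 0.008, -0.004]
force: [0.2, 0.5, -0.2]
width: 0.0302
finger_force: 0.0
```

```bash
python3 - <<'E'
from h import *
s=ctrl.sense(); print(s['eef_pos'],s['joints'],s['force'],s['width'])
need(tooltilt(0),c2w([-.2105,0,.033]))
t=ctrl.capture("top"); s=ctrl.sense();w=ctrl.capture("wrist"); c=cam("wrist",s)
for y in(-.06,.06): print(proj(c,c2w([-.2105,y,.046])))
for q in(1.5,1.6,1.66): print(q,[proj(cam("top"),c2w([-.19*np.cos(q+.06),y,.095+.19*np.sin(q+.06)])) for y in (-.075,.075)])
cv2.imwrite("pics/c4.png",np.hstack([t[40:320,60:440],w[0:280,150:570]]))
E
```

```text
[0.445  0.0986 0.1242] [-0.2305  0.2498 -0.0942  2.0995  0.0104  0.7874  0.2319] [ 0.1693  0.5369 -0.2117] 0.030166962757121524
units [ 0.0681 -0.0555 -3.0404] deg [-0.9715  0.0405 -0.4692] rows>= 4.0
[322.5303 286.8453]
[324.831  128.1635]
1.5 [array([208.3614, 115.978 ]), array([151.1862, 148.2861])]
1.6 [array([203.3945, 112.0519]), array([146.3861, 143.8706])]
1.66 [array([200.5294, 110.0433]), array([143.6612, 141.5731])]
```

View pics/c4.png

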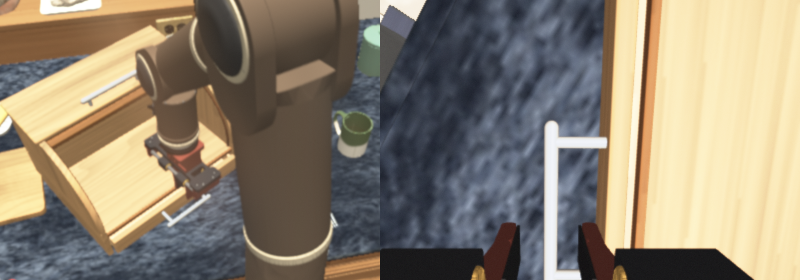

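The cover bar's left end at top-view (143,141) matches q = 1.66. The drawer bar appears at wrist column 322, as predicted. I descend, grip it and pull the drawer open.

>>> carry_out(fingers=[0.66,0.66,0.66,0.66,1,1,1,1,1,1], delta_pos=[[0.06,-0.05,-0.76],[0,0,-0.76],[0,0,-0.76],[0,0,-0.76],[0,0,0],[0,0,0],[0,0,0],[0,0,0],[-0.27,-0.17,0],[-0.27,-0.17,0]], rotation=[[0,0,0],[0,0,0],[0,0,0],[0,0,0],[0,0,0],[0,0,0],[0,0,0],[0,0,0],[0,0,0],[0,0,0]])

```text
t: 9.62
eef_pos: [0.4328, 0.0879, 0.0356]
ee_rot: [0.483, 0.875, 0.009, -0.003]
force: [0.5, 3.5, 8.9]
width: 0.0095
finger_force: 30.0
```

>>> carry_out(fingers=[1,1,1,1,1,1,1,0.66,0.66,0.66], delta_pos=[[-0.28,-0.17,0],[-0.28,-0.17,0],[-0.28,-0.17,0],[-0.28,-0.17,0],[-0.28,-0.17,0],[-0.28,-0.17,0],[0,0,0],[0,0,0],[0,0,0],[0,0,0]], rotation=[[0,0,0],[0,0,0],[0,0,0],[0,0,0],[0,0,0],[0,0,0],[0,0,0],[0,0,0],[0,0,0],[0,0,0]])

```text
t: 10.45
eef_pos: [0.3802, 0.0561, 0.0344]
ee_rot: [0.484, 0.875, 0.007, -0.004]
force: [0.2, 0.3, -0.6]
width: 0.0257
finger_force: 0.0
```

```bash
python3 - <<'E'
from h import *
s=ctrl.sense(); print(s['t'],s['eef_pos'],w2c(s['eef_pos']),s['joints'],s['force'],s['width'])
E
```

```text
10.45 [0.3802 0.0561 0.0344] [-0.2888  0.0003  0.0344] [-0.1781  0.317  -0.0921  2.326   0.0267  0.4956  0.2721] [ 0.1777  0.3444 -0.6153] 0.025745281261751265
```

>>> carry_out(fingers=[0.5,0.5,0.5,0.5,0,0,0,0,0,0], delta_pos=[[0,0,1],[0,0,1],[0,0,1],[0,0,1],[0.28,-0.56,0.63],[0.28,-0.56,0.63],[0.28,-0.56,0.63],[0.28,-0.56,0.63],[0.28,-0.56,0.63],[0.28,-0.56,0.63]], rotation=[[0,0,0],[0,0,0],[0,0,0],[0,0,0],[0,0,-7],[0,0,-7],[0,0,-7],[0,0,-7],[0,0,-7],[0,0,-7]])

```text
t: 11.28
eef_pos: [0.4302, -0.0453, 0.2681]
ee_rot: [0.767, 0.641, 0.008, -0.002]
force: [0.1, 0.0, -0.9]
width: 0.0803
finger_force: 0.0
```

>>> carry_out(fingers=[0,0,0,0,0,0,0,0,0], delta_pos=[[0.28,-0.56,0.63],[0.28,-0.56,0.63],[0.28,-0.56,0.63],[0.28,-0.56,0.63],[0.28,-0.56,0.63],[0.28,-0.56,0.63],[0.28,-0.56,0.63],[0.28,-0.56,0.63],[0,0,0]], rotation=[[0,0,-7],[0,0,-7],[0,0,-7],[0,0,-7],[0,0,-7],[0,0,-7],[0,0,-7],[0,0,-7],[0,0,0]])

```text
t: 12.03
eef_pos: [0.4989, -0.1822, 0.4212]
ee_rot: [0.979, 0.204, 0.009, 0.004]
force: [-1.2, -0.6, 0.4]
width: 0.088
finger_force: 0.0
```

```bash
python3 - <<'E'
from h import *
s=ctrl.sense();w=ctrl.capture("wrist"); t=ctrl.capture("top")
np.savez("s5.npz",eef_pos=s['eef_pos'],ee_rot=s['ee_rot'])
print(s['t'],s['eef_pos'],s['joints'])
cv2.imwrite("pics/w5.png",w);cv2.imwrite("pics/t5.png",t)
E
```

```text
12.0333 [ 0.4989 -0.1822  0.4212] [ 0.0594  0.1254  0.2302  1.5233 -0.0298  1.4761 -0.8697]
```

View pics/w5.png

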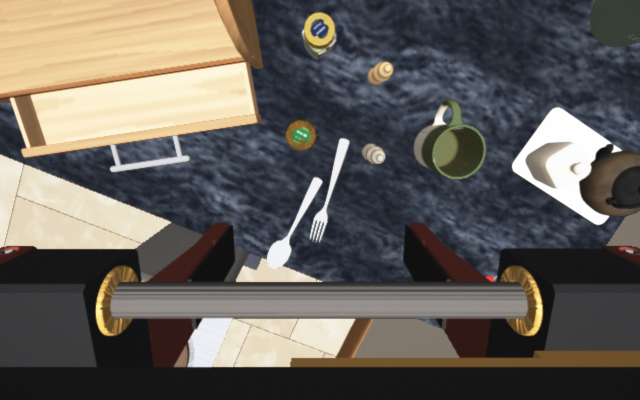

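The wrist view shows everything: a yellow-capped jar (319,27), a dark-capped jar (301,136), mills at (381,71) and (374,154), the fork from (345,140) to (318,240), and the spoon from (318,180) to (278,258). The mug is at (455,148). There is no honey jar. I measure each thing now.

```bash
cat > meas.py <<'E'
from h import *
s=dict(np.load("s5.npz")); c=cam("wrist",s); w=cv2.imread("pics/w5.png"); hsv=cv2.cvtColor(w,cv2.COLOR_BGR2HSV)
nad=proj(c,[c[2][0],c[2][1],0]); print("cam",c[2],"nadir",nad)
m=((w.max(2)>125)|((hsv[...,1]>100)&(hsv[...,0]<70)&(w.max(2)>60))).astype(np.uint8)
m=cv2.morphologyEx(m,cv2.MORPH_OPEN,np.ones((2,2),np.uint8))
for n,(x0,y0,x1,y1) in dict(yel=(295,0,345,62),mill1=(365,55,400,90),mill2=(358,138,390,170),dark=(280,115,322,158),fork=(310,132,352,246),spoon=(262,172,324,272)).items():
    q=m[y0:y1,x0:x1].copy()
    k,l,st,ce=cv2.connectedComponentsWithStats(q)
    order=np.argsort(-st[1:,4])+1
    for i in order[:2]:
        pts=np.column_stack(np.nonzero(l==i))[:,::-1]+[x0,y0]; ctr=pts.mean(0)
        if len(pts)<30: continue
        u=ctr-nad; u/=np.linalg.norm(u)
        if n in("fork","spoon"): _,_,V=np.linalg.svd(pts-ctr); u=V[0]
        t=(pts-ctr)@u; v=(pts-ctr)@[-u[1],u[0]]
        lo=ctr+u*t.min()+0; hi=ctr+u*t.max()
        print(n,len(pts),"ctr",ctr.round(1),"lo",lo.round(1),"hi",hi.round(1),"wid",np.ptp(v).round(1), "lo@z0",onplane(c,lo,.006 if n in("fork","spoon") else 0)[:2],"hi@z0",onplane(c,hi,.006)[:2],"hi@.1",onplane(c,hi,.1)[:2])
E
python3 meas.py; python3 -c "
import cv2
a=cv2.imread('pics/w5.png')[0:270,260:410];cv2.imwrite('pics/w5z.png',cv2.resize(a,None,fx=2.2,fy=2.2,interpolation=cv2.INTER_CUBIC))"
```

```text
cam [ 0.5558 -0.1548  0.5838] nadir [314.906  117.1634]
yel 823 ctr [320.2  33.6] lo [318.9  55. ] hi [321.6  12.9] wid 33.6 lo@z0 [ 0.6488 -0.1214] hi@z0 [ 0.7062 -0.1007] hi@.1 [ 0.6817 -0.1095]
yel 39 ctr [337.5  57.4] lo [336.8  59.2] hi [338.1  55.7] wid 13.6 lo@z0 [ 0.6548 -0.1507] hi@z0 [ 0.6595 -0.1505] hi@.1 [ 0.6426 -0.1512]
mill1 421 ctr [381.   73.5] lo [369.7  81. ] hi [392.6  65.9] wid 19.4 lo@z0 [ 0.6458 -0.2147] hi@z0 [ 0.681  -0.2382] hi@.1 [ 0.6606 -0.2246]
mill2 325 ctr [374.5 154.5] lo [364.5 148.2] hi [384.5 160.7] wid 17.0 lo@z0 [ 0.5423 -0.2545] hi@z0 [ 0.5368 -0.2946] hi@.1 [ 0.5399 -0.2718]
dark 736 ctr [301.7 135.5] lo [310.6 123.2] hi [293.  147.7] wid 30.5 lo@z0 [ 0.5437 -0.152 ] hi@z0 [ 0.4941 -0.1407] hi@.1 [ 0.5041 -0.143 ]
fork 866 ctr [330.7 190.3] lo [346.2 139.1] hi [315.7 239.7] wid 14.3 lo@z0 [ 0.5439 -0.2181] hi@z0 [ 0.3566 -0.243 ] hi@.1 [ 0.389  -0.2287]
fork 208 ctr [315.  188.8] lo [318.9 178.3] hi [309.2 204.7] wid 10.8 lo@z0 [ 0.4631 -0.2027] hi@z0 [ 0.4125 -0.206 ] hi@.1 [ 0.4358 -0.1977]
spoon 1219 ctr [289.5 236. ] lo [319.9 179. ] hi [268.9 274.7] wid 35.6 lo@z0 [ 0.4628 -0.2049] hi@z0 [ 0.2583 -0.1905] hi@.1 [ 0.3067 -0.1847]
spoon 258 ctr [318.2 226.3] lo [321.  208.7] hi [316.  240.4] wid 12.3 lo@z0 [ 0.4142 -0.2283] hi@z0 [ 0.3556 -0.244 ] hi@.1 [ 0.3882 -0.2295]
```

View pics/w5z.png

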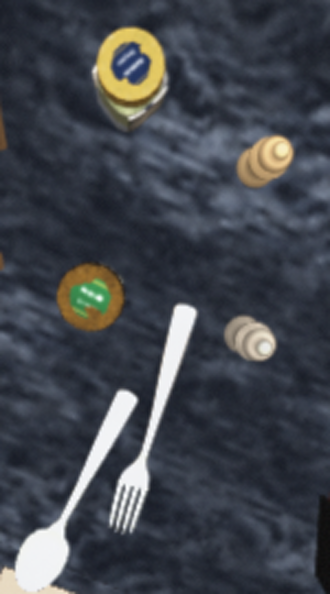

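The zoomed crop gives the cap and knob centres, in full-frame pixels: yellow (319.5,29.1), dark (301.4,134.5), mill 1 knob (387.7,68.2), mill 2 knob (379.5,157.7). The fork runs from (344,139) to (315.5,241).

```bash
cat > obj.py <<'E'
from h import *
s5=dict(np.load("s5.npz")); c5=cam("wrist",s5)
O={n:onplane(c5,uv,z) for n,uv,z in [("spice_a",(319.5,29.1),.096),("spice_b",(301.4,134.5),.105),("mill1",(387.7,68.2),.095),("mill2",(379.5,157.7),.095)]}
def pick(n,z): # yaw aligned with cabinet x
    P=O[n].copy(); P[2]=z; need(RC@np.diag([1,-1,-1]),P)
E
python3 - <<'E'
from obj import *
for n in O: print(n,O[n],"base px",proj(c5,[*O[n][:2],0.]),"top view px",proj(cam("top"),O[n]))
pick("spice_b",.056)
s=ctrl.sense(); 
E
```

```text
spice_a [ 0.6636 -0.1146  0.096 ] base px [318.7084  44.2747] top view px [317.7434 158.0148]
spice_b [ 0.5264 -0.1469  0.105 ] base px [303.8071 131.4102] top view px [342.6058 193.7379]
mill1 [ 0.6563 -0.2205  0.095 ] base px [375.559   76.3664] top view px [357.5976 154.6415]
mill2 [ 0.5408 -0.2643  0.095 ] base px [369.2437 151.2635] top view px [386.3629 184.9688]
units [  0.9533   1.0652 -12.0694] deg [0.0561 0.9054 7.4576] rows>= 13.0
```

The base pixels fall inside the blobs, and the top-view projections match the first picture to about 1.5 px. I pick spice_b first.

>>> carry_out(fingers=[0,0,0,0,0,0,0,0,0,0], delta_pos=[[0.47,0.53,-1],[0.47,0.53,-1],[0,0,-1],[0,0,-1],[0,0,-1],[0,0,-1],[0,0,-1],[0,0,-1],[0,0,-1],[0,0,-1]], rotation=[[0,0,3.7],[0,0,3.7],[0,0.9,0],[0,0,0],[0,0,0],[0,0,0],[0,0,0],[0,0,0],[0,0,0],[0,0,0]])

```text
t: 12.97
eef_pos: [0.5246, -0.1452, 0.1164]
ee_rot: [0.962, 0.274, -0.0, -0.001]
force: [0.6, -0.3, -1.0]
width: 0.0876
finger_force: 0.0
```

>>> carry_out(fingers=[0,0,0,0.3,0.6,1,1,1,1], delta_pos=[[0,0,-1],[0,0,-0.93],[0,0,0],[0,0,0],[0,0,0],[0,0,0],[0,0,0],[0,0,0],[0,0,0]], rotation=[[0,0,0],[0,0,0],[0,0,0],[0,0,0],[0,0,0],[0,0,0],[0,0,0],[0,0,0],[0,0,0]])

```text
t: 13.72
eef_pos: [0.5272, -0.1468, 0.0616]
ee_rot: [0.962, 0.272, 0.001, 0.001]
force: [-0.2, -0.0, -0.5]
width: 0.0512
finger_force: 0.0
```

```bash
python3 - <<'E'
from obj import *
s=ctrl.sense(); print(s['t'],s['eef_pos'],s['joints'],s['force'],s['width'],s['finger_force'])
need(RC@np.diag([1,-1,-1]),c2w([-.065,.085,.30])); need(RC@np.diag([1,-1,-1]),c2w([-.065,.085,s['eef_pos'][2]+.078]))
E
```

```text
13.7167 [ 0.5272 -0.1468  0.0616] [ 0.0704  0.4754  0.146   1.949  -0.1013  0.7214 -0.7433] [-0.2059 -0.0415 -0.519 ] 0.05121439457643627 0.0
units [-0.0303 13.0844  7.9458] deg [0.0196 0.1553 0.098 ] rows>= 14.0
units [-0.0303 13.0844  2.6   ] deg [0.0196 0.1553 0.098 ] rows>= 14.0
```

>>> carry_out(fingers=[1,1,1,1,1,1,1,1,1,1], delta_pos=[[0,0,0],[0,0,0],[0,0,0.5],[0,0,1],[0,0,1],[0,0.2,1],[0,0.5,1],[0,1,1],[0,1,1],[0,1,1]], rotation=[[0,0,0],[0,0,0],[0,0,0],[0,0,0],[0,0,0],[0,0,0],[0,0,0],[0,0,0],[0,0,0],[0,0,0]])

```text
t: 14.55
eef_pos: [0.526, -0.0365, 0.2855]
ee_rot: [0.962, 0.271, 0.0, 0.0]
force: [1.2, 0.5, -1.3]
width: 0.0438
finger_force: 30.0
```

>>> carry_out(fingers=[1,1,1,1,1,1,1,1,1,1], delta_pos=[[0,1,0.4],[0,1,0],[0,1,0],[0,1,0],[0,1,0],[0,1,0],[0,1,0],[0,1,0],[0,1,0],[0,0.4,0]], rotation=[[0,0,0],[0,0,0],[0,0,0],[0,0,0],[0,0,0],[0,0,0],[0,0,0],[0,0,0],[0,0,0],[0,0,0]])

```text
t: 15.38
eef_pos: [0.5253, 0.2494, 0.2955]
ee_rot: [0.962, 0.274, 0.0, -0.001]
force: [0.6, -0.2, -0.6]
width: 0.0437
finger_force: 30.0
```

```bash
python3 - <<'E'
from obj import *
s=ctrl.sense(); print(s['t'],s['eef_pos'],s['joints'],s['force'],s['width'],s['finger_force'])
need(RC@np.diag([1,-1,-1]),c2w([-.065,.085,.0616+.0775]))
E
```

```text
15.3833 [0.5253 0.2494 0.2955] [-0.4933  0.2855 -0.0415  1.6029  0.0109  1.2529 -1.5516] [ 0.5663 -0.1907 -0.6269] 0.043708710589848744 30.000177870069606
units [ 0.0332 -0.1221 -5.2117] deg [-0.0778 -0.0166 -0.1654] rows>= 6.0
```

>>> carry_out(fingers=[1,1,1,1,1,1,1,1,1], delta_pos=[[0.03,-0.12,-0.9],[0,0,-0.9],[0,0,-0.9],[0,0,-0.9],[0,0,-0.7],[0,0,-0.45],[0,0,-0.3],[0,0,-0.15],[0,0,0]], rotation=[[0,0,0],[0,0,0],[0,0,0],[0,0,0],[0,0,0],[0,0,0],[0,0,0],[0,0,0],[0,0,0]])

```text
t: 16.13
eef_pos: [0.5274, 0.2405, 0.1394]
ee_rot: [0.962, 0.272, -0.0, 0.0]
force: [-0.3, -0.5, -0.7]
width: 0.0436
finger_force: 30.0
```

>>> carry_out(fingers=[0.42,0.42,0.42,0.42,0.42,0.42,0.42,0.42,0.42,0.42], delta_pos=[[0,0,0],[0,0,0],[0,0,0.5],[0,0,1],[0,0,1],[0,0,1],[0,0,1],[0,0,1],[0,0,0.5],[0,0,0]], rotation=[[0,0,0],[0,0,0],[0,0,0],[0,0,0],[0,0,0],[0,0,0],[0,0,0],[0,0,0],[0,0,0],[0,0,0]])

```text
t: 16.97
eef_pos: [0.5293, 0.2419, 0.3257]
ee_rot: [0.962, 0.272, 0.005, -0.001]
force: [-0.1, -0.7, 0.4]
width: 0.0512
finger_force: 0.0
```

```bash
python3 - <<'E'
from obj import *
s=ctrl.sense(); print(s['t'],s['eef_pos'],s['force'],s['width'])
pick("mill1",.055)
s=ctrl.sense();c=cam("wrist",s);w=ctrl.capture("wrist"); cv2.imwrite("pics/w6.png",w)
print(proj(c,c2w([-.065,.085,.18])),proj(c,c2w([-.065,.085,.075])))
cv2.imwrite("pics/w6c.png",w[0:300])
E
```

```text
16.9667 [0.5293 0.2419 0.3257] [-0.1216 -0.7024  0.4056] 0.051208044520743186
units [  4.2392 -15.4082  -9.0249] deg [-0.2381  0.5185  0.1186] rows>= 16.0
[313.9914 185.9071] [315.1343 168.537 ]
```

View pics/w6c.png

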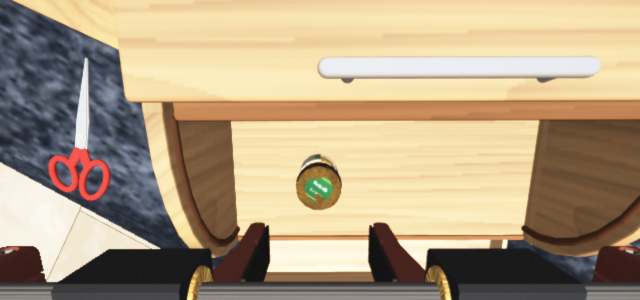

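spice_b stands where expected, cap at (318,184) against a predicted (314,186). Next is mill 1.

>>> carry_out(fingers=[0.4,0.4,0.4,0.4,0.4,0.4,0.4,0.3,0.3,0.3], delta_pos=[[0.265,-0.963,0],[0.265,-0.963,0],[0.265,-0.963,0],[0.265,-0.963,0],[0.265,-0.963,0],[0.265,-0.963,0],[0.265,-0.963,0],[0.265,-0.963,0],[0.265,-0.963,0],[0.265,-0.963,0]], rotation=[[0,0,0],[0,0,0],[0,0,0],[0,0,0],[0,0,0],[0,0,0],[0,0,0],[0,0,0],[0,0,0],[0,0,0]])

```text
t: 17.85
eef_pos: [0.6068, -0.0494, 0.3191]
ee_rot: [0.962, 0.272, -0.0, 0.0]
force: [1.1, 0.0, 0.9]
width: 0.0612
finger_force: 0.0
```

>>> carry_out(fingers=[0.2,0.2,0.2,0.2,0.2,0.2,0.2,0.2,0.2], delta_pos=[[0.265,-0.963,0],[0.265,-0.963,0],[0.265,-0.963,-0.7],[0.265,-0.963,-0.8],[0.265,-0.963,-0.8],[0.265,-0.963,-0.8],[0,0,-1],[0,0,-1],[0,0,0]], rotation=[[0,0,0],[0,0,0],[0,0,0],[0,0,0],[0,0,0],[0,0,0],[0,0,0],[0,0,0],[0,0,0]])

```text
t: 18.6
eef_pos: [0.6506, -0.2206, 0.1591]
ee_rot: [0.962, 0.271, -0.005, -0.003]
force: [-1.3, 0.7, -1.3]
width: 0.0702
finger_force: 0.0
```

```bash
python3 - <<'E'
from obj import *
s=ctrl.sense(); print(s['t'],s['eef_pos'],s['force'],s['width'],s['joints'])
pick("mill1",.035)
E
```

```text
18.6 [ 0.6506 -0.2206  0.1591] [-1.3389  0.7038 -1.3346] 0.07023609807365815 [ 0.1503  0.5768  0.1625  1.4965 -0.0995  1.087  -0.6867]
units [ 0.1964  0.0057 -4.1381] deg [-0.1574 -0.585   0.168 ] rows>= 5.0
```

>>> carry_out(fingers=[0.2,0.2,0.2,0.2,0.2,1,1,1,1,1], delta_pos=[[0.15,0,-1],[0,0,-1],[0,0,-1],[0,0,-0.8],[0,0,-0.35],[0,0,0],[0,0,0],[0,0,0],[0,0,0],[0,0,0]], rotation=[[0,0,0],[0,0,0],[0,0,0],[0,0,0],[0,0,0],[0,0,0],[0,0,0],[0,0,0],[0,0,0],[0,0,0]])

```text
t: 19.43
eef_pos: [0.6603, -0.2216, 0.0445]
ee_rot: [0.962, 0.272, 0.002, 0.001]
force: [-0.2, 0.4, 1.1]
width: 0.0405
finger_force: 0.0
```

>>> carry_out(fingers=[1,1,1,1,1,1,1,1,1,1], delta_pos=[[0,0,0],[0,0,0.5],[0,0,1],[0,0,1],[0,0,1],[0,0,1],[0,0,1],[0,0,1],[0,0,1],[0,0,1]], rotation=[[0,0,0],[0,0,0],[0,0,0],[0,0,0],[0,0,0],[0,0,0],[0,0,0],[0,0,0],[0,0,0],[0,0,0]])

```text
t: 20.27
eef_pos: [0.659, -0.2212, 0.2998]
ee_rot: [0.962, 0.272, 0.001, 0.0]
force: [0.1, 0.1, -0.8]
width: 0.0003
finger_force: 0.0
```

```bash
cat > pl.py <<'E'
from obj import *
import sys
s=ctrl.sense(); print(s['t'],s['eef_pos'],w2c(s['eef_pos']),s['force'],s['width'],s['finger_force'])
need(RC@np.diag([1,-1,-1]),c2w([float(a) for a in sys.argv[1:4]]))
E
python3 pl.py -.065 .028 .30
```

```text
20.2667 [ 0.659  -0.2212  0.2998] [-0.1972 -0.3821  0.2998] [ 0.1009  0.1276 -0.8192] 0.0002741311720352321 0.0
units [-3.4266 13.9477  0.0052] deg [0.0209 0.1136 0.1152] rows>= 14.0
```

The fingers closed on nothing: the lift began before they had shut. I look again.

>>> carry_out(fingers=[0.2,0.2,0.2], delta_pos=[[-0.6,0,0.6],[-0.6,0,0.6],[0,0,0]], rotation=[[0,0,0],[0,0,0],[0,0,0]])

```text
t: 20.52
eef_pos: [0.6221, -0.2229, 0.3394]
ee_rot: [0.963, 0.271, 0.003, 0.002]
force: [1.4, -0.7, 0.9]
width: 0.0172
finger_force: 0.0
```

```bash
python3 - <<'E'
from h import *
s=ctrl.sense();w=ctrl.capture("wrist"); np.savez("s7.npz",eef_pos=s['eef_pos'],ee_rot=s['ee_rot']); cv2.imwrite("pics/w7.png",w)
c=cam("wrist",s); print(s['eef_pos'],proj(c,[.6563,-.2205,.095]),proj(c,[.6563,-.2205,0]))
cv2.imwrite("pics/w7c.png",w[0:260])
E
```

```text
[ 0.6221 -0.2229  0.3394] [331.2058 142.9082] [328.5479 137.3973]
```

View pics/w7c.png

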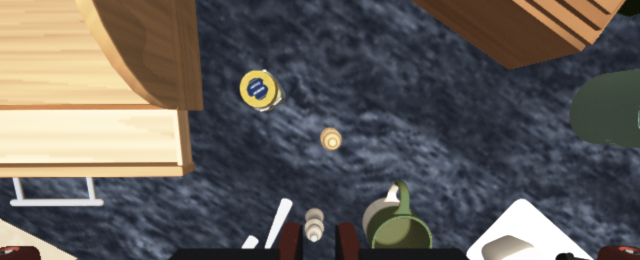

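Mill 1 still stands upright, knob at about (332,140); the yellow cap is at (260,90).

```bash
python3 - <<'E'
from h import *
s=dict(np.load("s7.npz")); c=cam("wrist",s)
m=onplane(c,(332,140.5),.095); print("mill1",m,"spice_a",onplane(c,(259.5,90),.096))
P=m.copy();P[2]=.038; need(RC@np.diag([1,-1,-1]),P)
E
```

```text
mill1 [ 0.6592 -0.2198  0.095 ] spice_a [ 0.6644 -0.1177  0.096 ]
units [ 1.2078  0.0823 -9.9705] deg [0.0968 0.3599 0.1892] rows>= 10.0
```

>>> carry_out(fingers=[0.4,0.4,0.4,0.4,0.4,0.4,0.4,0.4,0.4,0.4], delta_pos=[[0.6,0.04,-1],[0.6,0.04,-1],[0,0,-1],[0,0,-1],[0,0,-1],[0,0,-1],[0,0,-1],[0,0,-1],[0,0,-1],[0,0,-0.95]], rotation=[[0,0,0],[0,0,0],[0,0,0],[0,0,0],[0,0,0],[0,0,0],[0,0,0],[0,0,0],[0,0,0],[0,0,0]])

```text
t: 21.4
eef_pos: [0.6587, -0.2181, 0.032]
ee_rot: [0.962, 0.272, -0.0, -0.0]
force: [-0.3, 0.5, -0.1]
width: 0.0525
finger_force: 0.0
```

>>> carry_out(fingers=[0.4,1,1,1,1,1,1,1,1,1], delta_pos=[[0,0,0],[0,0,0],[0,0,0],[0,0,0],[0,0,0],[0,0,0],[0,0,0],[0,0,0],[0,0,0],[0,0,0]], rotation=[[0,0,0],[0,0,0],[0,0,0],[0,0,0],[0,0,0],[0,0,0],[0,0,0],[0,0,0],[0,0,0],[0,0,0]])

```text
t: 22.23
eef_pos: [0.6606, -0.2193, 0.037]
ee_rot: [0.962, 0.272, 0.002, 0.001]
force: [0.6, -0.7, 6.0]
width: 0.0245
finger_force: 30.0
```

```bash
python3 pl.py -.065 .028 .30
```

```text
22.2333 [ 0.6606 -0.2193  0.037 ] [-0.1948 -0.3813  0.037 ] [ 0.6478 -0.7276  6.001 ] 0.024526768734011113 30.001085316762328
units [-3.4811 13.8849  8.7669] deg [0.0638 0.2525 0.1134] rows>= 14.0
```

>>> carry_out(fingers=[1,1,1,1,1,1,1,1,1,1], delta_pos=[[0,0,0.6],[0,0,1],[0,0,1],[0,0.2,1],[0,0.4,1],[-0.25,0.8,1],[-0.25,1,1],[-0.25,1,1],[-0.25,1,1],[-0.25,1,0.2]], rotation=[[0,0,0],[0,0,0],[0,0,0],[0,0,0],[0,0,0],[0,0,0],[0,0,0],[0,0,0],[0,0,0],[0,0,0]])

```text
t: 23.07
eef_pos: [0.6235, -0.059, 0.3018]
ee_rot: [0.962, 0.272, 0.004, 0.001]
force: [0.4, 0.3, -0.1]
width: 0.0247
finger_force: 30.0
```

>>> carry_out(fingers=[1,1,1,1,1,1,1,1,1,1], delta_pos=[[-0.25,1,0],[-0.25,1,0],[-0.25,1,0],[-0.25,1,0],[-0.25,1,0],[-0.25,1,0],[-0.25,1,0],[-0.25,1,0],[-0.23,0.48,0],[0,0,0]], rotation=[[0,0,0],[0,0,0],[0,0,0],[0,0,0],[0,0,0],[0,0,0],[0,0,0],[0,0,0],[0,0,0],[0,0,0]])

```text
t: 23.9
eef_pos: [0.5532, 0.1997, 0.296]
ee_rot: [0.961, 0.275, 0.0, -0.001]
force: [0.6, 0.5, -1.4]
width: 0.0244
finger_force: 30.0
```

```bash
python3 pl.py -.065 .028 .115
```

```text
23.9 [0.5532 0.1997 0.296 ] [-0.0662  0.0317  0.296 ] [ 0.5909  0.4851 -1.4155] 0.024401705837607802 30.000271329190582
units [ 0.0996 -0.0828 -6.0341] deg [-0.1066 -0.0153 -0.2815] rows>= 7.0
```

>>> carry_out(fingers=[1,1,1,1,1,1,1,1,1,1], delta_pos=[[0.1,-0.08,-0.9],[0,0,-0.9],[0,0,-0.9],[0,0,-0.9],[0,0,-0.9],[0,0,-0.7],[0,0,-0.4],[0,0,-0.3],[0,0,-0.13],[0,0,0]], rotation=[[0,0,0],[0,0,0],[0,0,0],[0,0,0],[0,0,0],[0,0,0],[0,0,0],[0,0,0],[0,0,0],[0,0,0]])

```text
t: 24.73
eef_pos: [0.5587, 0.1919, 0.1151]
ee_rot: [0.962, 0.272, 0.0, 0.0]
force: [0.5, 0.1, -1.0]
width: 0.025
finger_force: 30.0
```

>>> carry_out(fingers=[0.6,0.6,0.6,0.6,0.6,0.6,0.6,0.6,0.6,0.6], delta_pos=[[0,0,0],[0,0,0],[0,0,0],[0,0,0.5],[0,0,1],[0,0,1],[0,0,1],[0,0,1],[0,0,1],[0,0,0.8]], rotation=[[0,0,0],[0,0,0],[0,0,0],[0,0,0],[0,0,0],[0,0,0],[0,0,0],[0,0,0],[0,0,0],[0,0,0]])

```text
t: 25.57
eef_pos: [0.559, 0.1924, 0.3079]
ee_rot: [0.962, 0.272, 0.002, -0.0]
force: [0.2, -0.7, -0.0]
width: 0.0352
finger_force: 0.0
```

```bash
python3 - <<'E'
from obj import *
s=ctrl.sense(); print(s['t'],s['eef_pos'],s['force'],s['width'])
pick("mill2",.038)
s=ctrl.sense();c=cam("wrist",s);w=ctrl.capture("wrist"); cv2.imwrite("pics/w8.png",w)
h=cv2.cvtColor(w,cv2.COLOR_BGR2HSV)
print("exp knob",proj(c,c2w([-.065,.028,.17])),"jar",proj(c,c2w([-.065,.085,.18])))
cv2.imwrite("pics/w8c.png",w[100:260,200:520])
E
```

```text
25.5667 [0.559  0.1924 0.3079] [ 0.1529 -0.6788 -0.0453] 0.0352212955672944
units [ -0.6044 -15.2202  -8.9953] deg [-0.0756  0.2542  0.1114] rows>= 16.0
exp knob [313.0585 186.1775] jar [248.499  188.5542]
```

View pics/w8c.png

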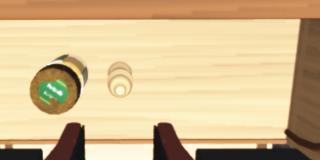

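Both stand upright: jar cap at about (253,190), mill at about (320,190). Next is mill 2.

>>> carry_out(fingers=[0.6,0.6,0.6,0.6,0.6,0.6,0.6,0.5,0.5,0.5], delta_pos=[[-0.04,-0.95,0.1],[-0.04,-0.95,0],[-0.04,-0.95,0],[-0.04,-0.95,0],[-0.04,-0.95,0],[-0.04,-0.95,0],[-0.04,-0.95,0],[-0.04,-0.95,0],[-0.04,-0.95,0],[-0.04,-0.95,0]], rotation=[[0,0,0],[0,0,0],[0,0,0],[0,0,0],[0,0,0],[0,0,0],[0,0,0],[0,0,0],[0,0,0],[0,0,0]])

```text
t: 26.45
eef_pos: [0.5465, -0.0941, 0.308]
ee_rot: [0.962, 0.272, 0.001, 0.0]
force: [-0.5, -0.2, -0.7]
width: 0.0439
finger_force: 0.0
```

>>> carry_out(fingers=[0.5,0.5,0.5,0.5,0.5,0.5,0.5,0.5], delta_pos=[[-0.03,-0.95,0],[-0.03,-0.95,0],[-0.03,-0.95,-0.8],[-0.03,-0.95,-0.8],[-0.03,-0.95,-0.8],[0,-0.95,-0.8],[0,0,-0.8],[0,0,0]], rotation=[[0,0,0],[0,0,0],[0,0,0],[0,0,0],[0,0,0],[0,0,0],[0,0,0],[0,0,0]])

```text
t: 27.12
eef_pos: [0.5393, -0.2647, 0.183]
ee_rot: [0.963, 0.27, -0.002, -0.001]
force: [-0.3, 0.3, -1.1]
width: 0.0441
finger_force: 0.0
```

```bash
python3 - <<'E'
from obj import *
s=dict(np.load("s7.npz")); print("alt mill2",onplane(cam("wrist",s),(314,237),.095))
s=ctrl.sense(); print(s['t'],s['eef_pos'],s['force'],s['width'])
pick("mill2",.038)
E
```

```text
alt mill2 [ 0.543  -0.2654  0.095 ]
27.1167 [ 0.5393 -0.2647  0.183 ] [-0.2957  0.2984 -1.1187] 0.04405451986078955
units [ 0.0544  0.0154 -4.8347] deg [-0.0797 -0.2928  0.2889] rows>= 5.0
```

>>> carry_out(fingers=[0.5,0.5,0.5,0.5,0.5,0.5,0.5,1,1,1], delta_pos=[[0.1,0,-0.9],[0,0,-0.9],[0,0,-0.9],[0,0,-0.9],[0,0,-0.8],[0,0,-0.4],[0,0,0],[0,0,0],[0,0,0],[0,0,0]], rotation=[[0,0,0],[0,0,0],[0,0,0],[0,0,0],[0,0,0],[0,0,0],[0,0,0],[0,0,0],[0,0,0],[0,0,0]])

```text
t: 27.95
eef_pos: [0.5464, -0.2641, 0.0452]
ee_rot: [0.962, 0.272, 0.002, 0.001]
force: [-1.2, 1.4, 1.3]
width: 0.0273
finger_force: 0.5
```

>>> carry_out(fingers=[1,1,1,1,1,1], delta_pos=[[0,0,0],[0,0,0],[0,0,0],[0,0,0],[0,0,0.4],[0,0,0.6]], rotation=[[0,0,0],[0,0,0],[0,0,0],[0,0,0],[0,0,0],[0,0,0]])

```text
t: 28.45
eef_pos: [0.544, -0.2633, 0.0729]
ee_rot: [0.962, 0.272, -0.001, -0.001]
force: [0.4, 0.1, -1.5]
width: 0.0248
finger_force: 30.0
```

```bash
python3 pl.py -.065 -.029 .30
```

```text
28.45 [ 0.544  -0.2633  0.0729] [-0.3172 -0.3575  0.0729] [ 0.412   0.1136 -1.5094] 0.024834421538838736 29.9996538850246
units [ 1.4048 13.7341  7.5692] deg [-0.0423 -0.0899  0.1105] rows>= 14.0
```

>>> carry_out(fingers=[1,1,1,1,1,1,1,1,1,1], delta_pos=[[0,0,1],[0,0.2,1],[0.1,0.4,1],[0.1,1,1],[0.1,1,1],[0.1,1,1],[0.1,1,1],[0.1,1,0.57],[0.1,1,0],[0.1,1,0]], rotation=[[0,0,0],[0,0,0],[0,0,0],[0,0,0],[0,0,0],[0,0,0],[0,0,0],[0,0,0],[0,0,0],[0,0,0]])

```text
t: 29.28
eef_pos: [0.5691, -0.0371, 0.3007]
ee_rot: [0.962, 0.272, 0.002, 0.001]
force: [0.5, -0.8, -1.8]
width: 0.0247
finger_force: 30.0
```

>>> carry_out(fingers=[1,1,1,1,1,1,1,1], delta_pos=[[0.1,1,0],[0.1,1,0],[0.1,1,0],[0.1,1,0],[0.1,1,0],[0.1,0.8,0],[0,0.33,0],[0,0,0]], rotation=[[0,0,0],[0,0,0],[0,0,0],[0,0,0],[0,0,0],[0,0,0],[0,0,0],[0,0,0]])

```text
t: 29.95
eef_pos: [0.5862, 0.1484, 0.2982]
ee_rot: [0.962, 0.274, 0.0, -0.0]
force: [-0.0, 0.0, -1.4]
width: 0.0249
finger_force: 30.0
```

```bash
python3 pl.py -.065 -.029 .119
```

```text
29.95 [0.5862 0.1484 0.2982] [-0.0651 -0.0293  0.2982] [-0.0135  0.0208 -1.3753] 0.02492358002352398 29.999900677939877
units [-0.0021  0.0087 -5.9717] deg [-0.0349  0.046  -0.1239] rows>= 6.0
```

>>> carry_out(fingers=[1,1,1,1,1,1,1,1,1,1], delta_pos=[[0,0,-0.9],[0,0,-0.9],[0,0,-0.9],[0,0,-0.9],[0,0,-0.9],[0,0,-0.7],[0,0,-0.4],[0,0,-0.25],[0,0,-0.12],[0,0,0]], rotation=[[0,0,0],[0,0,0],[0,0,0],[0,0,0],[0,0,0],[0,0,0],[0,0,0],[0,0,0],[0,0,0],[0,0,0]])

```text
t: 30.78
eef_pos: [0.588, 0.145, 0.1204]
ee_rot: [0.962, 0.272, 0.002, 0.0]
force: [0.3, 1.0, -1.5]
width: 0.0248
finger_force: 30.0
```

>>> carry_out(fingers=[0.6,0.6,0.6,0.6,0.6,0.6,0.6,0.6,0.6,0.6], delta_pos=[[0,0,0],[0,0,0],[0,0,0],[0,0,0.5],[0,0,1],[0,0,1],[0,0,1],[0,0,1],[0,0,1],[0,0,0.8]], rotation=[[0,0,0],[0,0,0],[0,0,0],[0,0,0],[0,0,0],[0,0,0],[0,0,0],[0,0,0],[0,0,0],[0,0,0]])

```text
t: 31.62
eef_pos: [0.5872, 0.1455, 0.3109]
ee_rot: [0.962, 0.272, 0.002, 0.0]
force: [1.1, 0.6, 0.3]
width: 0.0351
finger_force: 0.0
```

```bash
python3 - <<'E'
from obj import *
s=ctrl.sense(); print(s['t'],s['eef_pos'],s['force'],s['width'])
O["spice_a"]=np.array([.664,-.116,.096])
pick("spice_a",.055)
s=ctrl.sense();cv2.imwrite("pics/w9.png",ctrl.capture("wrist"))
E
```

```text
31.6167 [0.5872 0.1455 0.3109] [1.0697 0.5717 0.3412] 0.03510952409584283
units [ 2.5601 -8.7179 -8.5284] deg [-0.0322  0.2091  0.1186] rows>= 9.0
```

spice_a stands close beside the cabinet wall, so I turn the gripper 90° to keep its body clear.

>>> carry_out(fingers=[0.6,0.6,0.5,0.4,0.3,0.2,0.2,0.2,0.2,0.2], delta_pos=[[0.1,-0.8,0.3],[0.2,-0.9,0],[0.28,-0.9,0],[0.28,-0.9,0],[0.28,-0.9,0],[0.28,-0.9,0],[0.28,-0.9,0],[0.28,-0.9,0],[0.28,-0.9,0],[0.3,-0.72,0]], rotation=[[0,0,6.92],[0,0,6.92],[0,0,6.92],[0,0,6.92],[0,0,6.92],[0,0,6.92],[0,0,6.92],[0,0,6.92],[0,0,6.92],[0,0,6.92]])

```text
t: 32.5
eef_pos: [0.6637, -0.1188, 0.3169]
ee_rot: [0.636, 0.772, 0.0, 0.0]
force: [0.4, 0.4, 0.3]
width: 0.0702
finger_force: 0.0
```

>>> carry_out(fingers=[0.2,0.2,0.2,0.2], delta_pos=[[0,0,0],[0,0,0],[0,0,0],[0,0,0]], rotation=[[0,0,6.92],[0,0,6.92],[0,0,6.92],[0,0,0]])

```text
t: 32.83
eef_pos: [0.6636, -0.1164, 0.3167]
ee_rot: [0.486, 0.874, 0.001, -0.0]
force: [-0.6, 0.5, -0.9]
width: 0.0702
finger_force: 0.0
```

```bash
python3 - <<'E'
from obj import *
s=ctrl.sense(); print(s['t'],s['eef_pos'],s['force'],s['width'],s['joints'])
w=ctrl.capture("wrist"); c=cam("wrist",s)
print("exp",proj(c,[.664,-.116,.096]))
m=cv2.inRange(cv2.cvtColor(w,cv2.COLOR_BGR2HSV),(18,110,120),(35,255,255))
k,l,st,ce=cv2.connectedComponentsWithStats(m)
for i in np.argsort(-st[1:,4])[:3]+1: print(st[i],ce[i],onplane(c,st[i][:2]+st[i][2:4]/2,.096))
need(tooltilt(0),[.664,-.116,.055])
cv2.imwrite("pics/w10.png",w)
E
```

```text
32.8333 [ 0.6636 -0.1164  0.3167] [-0.6245  0.4629 -0.8585] 0.07018218016499063 [ 0.1452  0.4448 -0.0654  1.3257  0.0275  1.3719  0.6358]
exp [319.0057 171.1995]
[139 267  34  69 850] [152.3635 300.2671] [ 0.5766 -0.3684  0.096 ]
[303 151  35  37 675] [319.9274 168.5496] [ 0.6644 -0.1134  0.096 ]
[477 268  23  68 547] [488.83   305.7441] [ 0.9368 -0.145   0.096 ]
units [ 0.013   0.0089 -8.7248] deg [-0.0736  0.0186  0.2833] rows>= 9.0
```

>>> carry_out(fingers=[0.2,0.2,0.2,0.2,0.2,0.2,0.2,0.2,0.2,0.2], delta_pos=[[0,0.05,-0.9],[0,0,-0.9],[0,0,-0.9],[0,0,-0.9],[0,0,-0.9],[0,0,-0.9],[0,0,-0.9],[0,0,-0.9],[0,0,-0.9],[0,0,-0.6]], rotation=[[0,0,0],[0,0,0],[0,0,0],[0,0,0],[0,0,0],[0,0,0],[0,0,0],[0,0,0],[0,0,0],[0,0,0]])

```text
t: 33.72
eef_pos: [0.6625, -0.1142, 0.0532]
ee_rot: [0.49, 0.871, -0.0, -0.001]
force: [0.4, 1.0, -0.1]
width: 0.0706
finger_force: 0.0
```

>>> carry_out(fingers=[0.2,1,1,1,1,1,1,1,1], delta_pos=[[0,0,0],[0,0,0],[0,0,0],[0,0,0],[0,0,0],[0,0,0],[0,0,0],[0,0,0],[0,0,0]], rotation=[[0,0,0],[0,0,0],[0,0,0],[0,0,0],[0,0,0],[0,0,0],[0,0,0],[0,0,0],[0,0,0]])

```text
t: 34.47
eef_pos: [0.6647, -0.1146, 0.0576]
ee_rot: [0.489, 0.872, 0.001, 0.001]
force: [-0.7, 0.1, 6.9]
width: 0.0464
finger_force: 30.0
```

```bash
python3 pl.py -.065 -.090 .30
```

```text
34.4667 [ 0.6647 -0.1146  0.0576] [-0.1364 -0.2944  0.0576] [-0.6965  0.0932  6.9371] 0.04636478432150476 30.005633218679577
units [-1.5525  7.0463  8.0813] deg [  0.092    0.1665 -89.8245] rows>= 13.0
```

>>> carry_out(fingers=[1,1,1,1,1,1,1,1,1,1], delta_pos=[[0,0,0.7],[0,0,1],[0,0,1],[0,0,1],[0,0,1],[0,0,1],[0,0,1],[0,0,1],[0,0,0.6],[-0.12,0.6,0]], rotation=[[0,0,0],[0,0,0],[0,0,0],[0,0,-6],[0,0,-6.9],[0,0,-6.9],[0,0,-6.9],[0,0,-6.9],[0,0,-6.9],[0,0,-6.9]])

```text
t: 35.3
eef_pos: [0.6615, -0.101, 0.3103]
ee_rot: [0.801, 0.598, 0.003, 0.004]
force: [-0.0, -0.7, -0.9]
width: 0.0463
finger_force: 30.0
```

>>> carry_out(fingers=[1,1,1,1,1,1,1,1,1], delta_pos=[[-0.12,0.8,0],[-0.12,0.8,0],[-0.12,0.8,0],[-0.12,0.8,0],[-0.12,0.8,0],[-0.12,0.8,0],[-0.12,0.8,0],[-0.1,0.8,0],[0,0,0]], rotation=[[0,0,-6.9],[0,0,-6.9],[0,0,-6.9],[0,0,-6.9],[0,0,-6.9],[0,0,-6.9],[0,0,-1],[0,0,0],[0,0,0]])

```text
t: 36.05
eef_pos: [0.6306, 0.1026, 0.3047]
ee_rot: [0.961, 0.277, 0.001, -0.002]
force: [-0.1, 1.8, -0.6]
width: 0.0465
finger_force: 30.0
```

```bash
python3 pl.py -.052 -.091 .135
```

```text
36.05 [0.6306 0.1026 0.3047] [-0.0514 -0.0916  0.3047] [-0.1219  1.7891 -0.5784] 0.04646870599430522 29.999757336918265
units [-0.0281  0.0054 -5.6571] deg [-0.1955  0.0189 -0.4609] rows>= 6.0
```

>>> carry_out(fingers=[1,1,1,1,1,1,1,1,1,1], delta_pos=[[0,0,-0.8],[0,0,-0.8],[0,0,-0.8],[0,0,-0.8],[0,0,-0.8],[0,0,-0.7],[0,0,-0.45],[0,0,-0.3],[0,0,-0.18],[0,0,0]], rotation=[[0,0,-0.4],[0,0,0],[0,0,0],[0,0,0],[0,0,0],[0,0,0],[0,0,0],[0,0,0],[0,0,0],[0,0,0]])

```text
t: 36.88
eef_pos: [0.6311, 0.0962, 0.1351]
ee_rot: [0.963, 0.27, -0.0, -0.0]
force: [-1.7, 3.6, -3.0]
width: 0.0462
finger_force: 30.0
```

```bash
python3 pl.py -.052 -.091 .135
```

```text
36.8833 [0.6311 0.0962 0.1351] [-0.0542 -0.0973  0.1351] [-1.6784  3.5681 -2.9973] 0.046193978595112824 29.998909088317305
units [-0.0473  0.2175 -0.0032] deg [-0.0181 -0.0321  0.3092] rows>= 1.0
```

>>> carry_out(fingers=[1,1,0.44,0.44,0.44,0.44,0.44,0.44,0.44,0.44], delta_pos=[[-0.07,0.11,0],[0,0,0],[0,0,0],[0,0,0],[0,0,0],[0,0,0.5],[0,0,1],[0,0,1],[0,0,1],[0,0,1]], rotation=[[0,0,0],[0,0,0],[0,0,0],[0,0,0],[0,0,0],[0,0,0],[0,0,0],[0,0,0],[0,0,0],[0,0,0]])

```text
t: 37.72
eef_pos: [0.6298, 0.0985, 0.2727]
ee_rot: [0.963, 0.27, 0.001, 0.0]
force: [0.2, 0.2, 0.6]
width: 0.0497
finger_force: 0.0
```

>>> carry_out(fingers=[0.44,0.44,0.44,0.44,0.44,0.44], delta_pos=[[0,0,1],[0,0,1],[-0.8,-0.5,0.8],[-0.8,-0.5,0.8],[-0.8,-0.5,0.6],[0,0,0]], rotation=[[0,0,0],[0,0,0],[0,0,0],[0,0,0],[0,0,0],[0,0,0]])

```text
t: 38.22
eef_pos: [0.5564, 0.05, 0.4028]
ee_rot: [0.963, 0.268, 0.004, 0.001]
force: [1.4, -1.0, 1.5]
width: 0.0489
finger_force: 0.0
```

```bash
python3 - <<'E'
from h import *
s=ctrl.sense(); w=ctrl.capture("wrist"); print(s['t'],s['eef_pos'],s['force'],s['width'])
np.savez("s11.npz",eef_pos=s['eef_pos'],ee_rot=s['ee_rot']);cv2.imwrite("pics/w11.png",w)
cv2.imwrite("pics/w11c.png",w[0:300])
E
```

```text
38.2167 [0.5564 0.05   0.4028] [ 1.4424 -1.0364  1.4878] 0.04887547099238845
```

View pics/w11c.png

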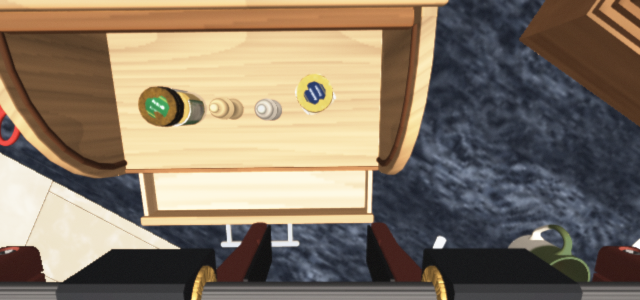

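All four stand in the compartment in a row: caps and knobs at about (155,106), (217,107), (265,109) and (315,93). Now the cutlery: I measure it again from above.

>>> carry_out(fingers=[0.4,0.4,0.4,0.4,0.4,0.4,0.4,0.4,0.4,0.4], delta_pos=[[-0.25,-0.9,0.1],[-0.25,-0.9,0.1],[-0.25,-0.9,0.1],[-0.25,-0.9,0.1],[-0.25,-0.9,0.1],[-0.25,-0.9,0],[-0.25,-0.9,0],[-0.25,-0.9,0],[-0.25,-0.9,0],[0,0,0]], rotation=[[0,0,0],[0,0,0],[0,0,0],[0,0,0],[0,0,0],[0,0,0],[0,0,0],[0,0,0],[0,0,0],[0,0,0]])

```text
t: 39.1
eef_pos: [0.4886, -0.1948, 0.4113]
ee_rot: [0.964, 0.266, -0.0, 0.001]
force: [-0.0, -1.2, -0.5]
width: 0.0525
finger_force: 0.0
```

```bash
cat > cut.py <<'E'
from h import *
def cutlery():
    s=ctrl.sense(); w=ctrl.capture("wrist"); cv2.imwrite("pics/cut%d.png"%int(s['t']*10),w); c=cam("wrist",s)
    print(s['t'],s['eef_pos'],s['joints'])
    hsv=cv2.cvtColor(w,cv2.COLOR_BGR2HSV)
    m=((hsv[...,1]<45)&(w.min(2)>150)).astype(np.uint8)
    m[300:]=0
    k,l,st,ce=cv2.connectedComponentsWithStats(m,connectivity=8)
    for i in range(1,k):
        if st[i,4]<150: continue
        pts=np.column_stack(np.nonzero(l==i))[:,::-1].astype(float)
        W=np.array([onplane(c,p,.006)[:2] for p in pts]); o=W.mean(0); _,_,V=np.linalg.svd(W-o,full_matrices=False); u=V[0]; 
        if u[0]<0:u=-u
        t=(W-o)@u; v=(W-o)@[-u[1],u[0]]
        if np.ptp(t)>.3 or np.ptp(v)>.06 or np.ptp(t)<.05: continue
        lo,hi=o+u*t.min(),o+u*t.max()
        f=lambda a,b:np.ptp(v[(t>=a)&(t<=b)])
        print(st[i],"mid",(lo+hi)/2,"len",np.ptp(t),"wid",np.ptp(v),"dir deg",np.degrees(np.arctan2(u[1],u[0])),"ends",lo,hi,"w lo/hi",f(t.min(),t.min()+.04),f(t.max()-.04,t.max()))
if __name__=="__main__": cutlery()
E
python3 cut.py
```

```text
39.1 [ 0.4886 -0.1948  0.4113] [-0.0541  0.1293  0.3927  1.548  -0.0471  1.4733 -0.6913]
[146  55  65   8 283] mid [0.4991 0.0712] len 0.10120415446715728 wid 0.010352718677409417 dir deg -59.37871560390521 ends [0.4733 0.1148] [0.5249 0.0277] w lo/hi 0.0075335409833716446 0.010352718677409417
[ 58  88 103   4 178] mid [0.3988 0.1465] len 0.1648880433810717 wid 0.005004408220563838 dir deg -58.152104488297745 ends [0.3553 0.2165] [0.4423 0.0764] w lo/hi 0.001585860383917392 0.0005501120758737686
[100 102  84  30 723] mid [0.3769 0.0807] len 0.13810974455107505 wid 0.04538315514924153 dir deg -58.38719099551842 ends [0.3407 0.1395] [0.4131 0.0219] w lo/hi 0.04492053372749021 0.04495630456302892
[298 129  53 102 818] mid [ 0.4496 -0.2282] len 0.19004177588094243 wid 0.024618145532159942 dir deg 7.465484328715307 ends [ 0.3554 -0.2405] [ 0.5439 -0.2158] w lo/hi 0.024618145532159942 0.01734010896874403
[267 165  51  84 663] mid [ 0.3775 -0.1985] len 0.1724249483181604 wid 0.027103757845027984 dir deg -0.6250285581283874 ends [ 0.2912 -0.1976] [ 0.4637 -0.1995] w lo/hi 0.027103757845027984 0.01727969051042709
[  55  186   67   40 1115] mid [0.1956 0.103 ] len 0.11287115491890064 wid 0.05418780484552858 dir deg -82.23781978648508 ends [0.188  0.1589] [0.2032 0.0471] w lo/hi 0.04938776855533314 0.045561946821175564
[  0 206  20  41 524] mid [0.0888 0.2115] len 0.08759998222817797 wid 0.035225850157778016 dir deg 6.852685881401541 ends [0.0453 0.2063] [0.1323 0.2167] w lo/hi 0.0315226353294208 0.03176387314100507
[263 254  59  28 823] mid [ 0.2701 -0.2717] len 0.10607458798339345 wid 0.056739783983941416 dir deg -74.72131912049241 ends [ 0.2561 -0.2205] [ 0.2841 -0.3228] w lo/hi 0.056739783983941416 0.02167992354863811
```

The fork's mid is at (0.450, -0.228), direction 7.5°, length 190 mm. The spoon's handle end is at (0.464, -0.1995), lying along x. I pick the fork at x ≈ 0.484, clear of the spoon.

>>> carry_out(fingers=[0.65,0.65,0.65,0.65,0.65,0.65,0.65,0.65,0.65,0.65], delta_pos=[[-0.04,-0.25,-1],[-0.04,-0.25,-1],[-0.04,-0.25,-1],[-0.03,-0.25,-1],[0,0,-1],[0,0,-1],[0,0,-1],[0,0,-1],[0,0,-1],[0,0,-1]], rotation=[[0,0,-6.05],[0,0,-6.05],[0,0,-6.05],[0,0,-6.05],[0,0,0],[0,0,0],[0,0,0],[0,0,0],[0,0,0],[0,0,0]])

```text
t: 39.98
eef_pos: [0.4864, -0.2175, 0.1097]
ee_rot: [0.998, 0.063, 0.0, 0.0]
force: [1.1, 0.2, -0.8]
width: 0.0311
finger_force: 0.0
```

>>> carry_out(fingers=[0.7,0.7,0.7,0.7], delta_pos=[[0,0,-0.9],[0,0,-0.9],[0,0,-0.6],[0,0,0]], rotation=[[0,0,0],[0,0,0],[0,0,0],[0,0,0]])

```text
t: 40.32
eef_pos: [0.4839, -0.2166, 0.0356]
ee_rot: [0.998, 0.063, -0.003, -0.001]
force: [-0.3, 0.5, 0.1]
width: 0.0265
finger_force: 0.0
```

```bash
python3 - <<'E'
from h import *
s=ctrl.sense(); print(s['t'],s['eef_pos'],s['force'],s['width'],s['joints'])
need(R.from_euler('z',7.5,degrees=True).as_matrix()@np.diag([1,-1,-1]),[.484,-.2236,.006])
E
python3 cut.py | grep -E "len 0.1[5-9]"
```

```text
40.3167 [ 0.4839 -0.2166  0.0356] [-0.2812  0.4813  0.12  ] 0.026462481726598753 [ 0.0648  0.5153  0.3435  2.0073 -0.2706  0.6683 -0.8628]
units [ 0.0023 -0.2333 -0.9853] deg [-0.1029 -0.3253  0.2739] rows>= 1.0
```

>>> carry_out(fingers=[0.7,0.7,0.7,0.7,1,1,1,1,1,1], delta_pos=[[0,-0.23,0],[0,0,-0.5],[0,0,-0.45],[0,0,0],[0,0,0],[0,0,0],[0,0,0],[0,0,0],[0,0,0],[0,0,0]], rotation=[[0,0,0],[0,0,0],[0,0,0],[0,0,0],[0,0,0],[0,0,0],[0,0,0],[0,0,0],[0,0,0],[0,0,0]])

```text
t: 41.2
eef_pos: [0.4862, -0.2261, 0.0119]
ee_rot: [0.998, 0.062, 0.001, 0.0]
force: [-0.7, 0.7, 2.4]
width: 0.0006
finger_force: 1.3
```

```bash
python3 - <<'E'
from h import *
s=ctrl.sense(); print(s['t'],s['eef_pos'],s['force'],s['width'],s['finger_force'])
need(tooltilt(0),c2w([-.207,.035,.20]))
E
```

```text
41.2 [ 0.4862 -0.2261  0.0119] [-0.7188  0.7361  2.409 ] 0.0005662798834455791 1.2524851726084307
units [-1.8178 11.8228  6.2708] deg [ -0.0792   0.1169 114.5419] rows>= 17.0
```

The fingers closed above the handle (TCP at 12 mm). I reopen, go lower and try again.

>>> carry_out(fingers=[0.7,0.7,0.7,0.7,0.7,0.7,0.7], delta_pos=[[0,0,0],[0,0,0],[0,0,0],[0,0,0],[0,0.05,-0.15],[0,0,-0.15],[0,0,0]], rotation=[[0,0,0],[0,0,0],[0,0,0],[0,0,0],[0,0,0],[0,0,0],[0,0,0]])

```text
t: 41.78
eef_pos: [0.485, -0.2241, 0.0012]
ee_rot: [0.998, 0.062, -0.0, -0.0]
force: [-1.3, -0.4, 0.1]
width: 0.0266
finger_force: 0.0
```

>>> carry_out(fingers=[1,1,1,1,1,1,1,1], delta_pos=[[0,0,0],[0,0,0],[0,0,0],[0,0,0],[0,0,0],[0,0,0],[0,0,0],[0,0,0]], rotation=[[0,0,0],[0,0,0],[0,0,0],[0,0,0],[0,0,0],[0,0,0],[0,0,0],[0,0,0]])

```text
t: 42.45
eef_pos: [0.4858, -0.2245, 0.0024]
ee_rot: [0.998, 0.062, 0.0, 0.0]
force: [-0.3, 0.1, 0.5]
width: 0.0195
finger_force: 30.0
```

The fork is held (19.5 mm, grip force 30 N). I carry it over the drawer.

>>> carry_out(fingers=[1,1,1,1,1,1,1,1,1,1], delta_pos=[[0,0,0.5],[0,0,1],[0,0,1],[0,0,1],[0,0,1],[0,0,1],[-0.1,0.4,1],[-0.13,0.8,1],[-0.13,0.88,0.5],[-0.13,0.88,0]], rotation=[[0,0,0],[0,0,0],[0,0,0],[0,0,5],[0,0,7],[0,0,7],[0,0,7],[0,0,7],[0,0,7],[0,0,7]])

```text
t: 43.28
eef_pos: [0.4725, -0.1357, 0.2462]
ee_rot: [0.889, 0.457, 0.003, 0.002]
force: [0.1, 0.6, 0.0]
width: 0.0189
finger_force: 28.2
```

>>> carry_out(fingers=[1,1,1,1,1,1,1,1,1,1], delta_pos=[[-0.13,0.88,0],[-0.13,0.88,0],[-0.13,0.88,0],[-0.13,0.88,0],[-0.13,0.88,0],[-0.13,0.88,0],[-0.13,0.88,0],[-0.13,0.88,0],[-0.13,0.88,0],[-0.13,0.88,0]], rotation=[[0,0,7],[0,0,7],[0,0,7],[0,0,7],[0,0,7],[0,0,7],[0,0,7],[0,0,7],[0,0,7],[0,0,4]])

```text
t: 44.12
eef_pos: [0.4315, 0.1294, 0.2425]
ee_rot: [0.489, 0.872, 0.001, -0.0]
force: [0.6, 0.4, -0.3]
width: 0.0187
finger_force: 28.2
```

```bash
python3 - <<'E'
from h import *
s=ctrl.sense(); print(s['t'],s['eef_pos'],s['force'],s['width'],s['finger_force'],s['joints'])
need(tooltilt(0),c2w([-.205,.035,.045]))
E
```

```text
44.1167 [0.4315 0.1294 0.2425] [ 0.6288  0.4376 -0.3212] 0.018712448421119274 28.157840073108673 [-0.3021  0.0966 -0.1032  1.9657  0.0103  1.0789  0.1401]
units [ 0.0605  0.0095 -6.583 ] deg [-0.0673  0.0279  0.1767] rows>= 7.0
```

>>> carry_out(fingers=[1,1,1,1,1,1,1,1,1,1], delta_pos=[[0.34,0.18,-0.8],[0,0,-0.9],[0,0,-0.9],[0,0,-0.9],[0,0,-0.9],[0,0,-0.8],[0,0,-0.6],[0,0,-0.4],[0,0,-0.2],[0,0,0]], rotation=[[0,0,0],[0,0,0],[0,0,0],[0,0,0],[0,0,0],[0,0,0],[0,0,0],[0,0,0],[0,0,0],[0,0,0]])

```text
t: 44.95
eef_pos: [0.4415, 0.1333, 0.0493]
ee_rot: [0.491, 0.871, -0.0, -0.001]
force: [0.7, 0.1, -0.2]
width: 0.0188
finger_force: 28.2
```

>>> carry_out(fingers=[0.7,0.7,0.7,0.7,0.7,0.7,0.7,0.7,0.7,0.7], delta_pos=[[0,0,0],[0,0,0],[0,0,0],[0,0,0.5],[0,0,1],[0,0,1],[0,0,1],[0,0,1],[0,0,1],[0,0,1]], rotation=[[0,0,0],[0,0,0],[0,0,0],[0,0,0],[0,0,0],[0,0,0],[0,0,0],[0,0,0],[0,0,0],[0,0,0]])

```text
t: 45.78
eef_pos: [0.4421, 0.1336, 0.2479]
ee_rot: [0.492, 0.871, 0.001, 0.0]
force: [1.0, 0.6, -0.4]
width: 0.0263
finger_force: 0.0
```

```bash
python3 - <<'E'
from h import *
s=ctrl.sense(); print(s['t'],s['eef_pos'],s['force'],s['width'])
need(R.from_euler('z',7.5,degrees=True).as_matrix()@np.diag([1,-1,-1]),[.45,-.2,.4])
cv2.imwrite("pics/w12.png",ctrl.capture("wrist"))
E
```

```text
45.7833 [0.4421 0.1336 0.2479] [ 1.0116  0.5919 -0.383 ] 0.026254771379085384
units [  0.2643 -11.1187   5.0702] deg [   0.0441    0.1704 -113.6203] rows>= 17.0
```

>>> carry_out(fingers=[0.5,0.5,0.5,0.5,0.5,0.5,0.5,0.5,0.5,0.5], delta_pos=[[0,-0.62,0.3],[0,-0.62,0.3],[0,-0.62,0.3],[0,-0.62,0.3],[0,-0.62,0.3],[0,-0.62,0.3],[0,-0.62,0.3],[0,-0.62,0.3],[0,-0.62,0.3],[0,-0.62,0.3]], rotation=[[0,0,-7],[0,0,-7],[0,0,-7],[0,0,-7],[0,0,-7],[0,0,-7],[0,0,-7],[0,0,-7],[0,0,-7],[0,0,-7]])

```text
t: 46.67
eef_pos: [0.442, -0.0533, 0.3364]
ee_rot: [0.903, 0.429, 0.001, 0.0]
force: [-0.1, 1.0, 0.6]
width: 0.0443
finger_force: 0.0
```

>>> carry_out(fingers=[0.5,0.5,0.5,0.5,0.5,0.5,0.5,0.5,0.5], delta_pos=[[-0.1,-0.62,0.3],[-0.1,-0.62,0.3],[-0.1,-0.62,0.3],[-0.1,-0.62,0.3],[0,-0.62,0.3],[0,-0.62,0.3],[0,-0.62,0.3],[0,-0.62,0.3],[0,0,0]], rotation=[[0,0,-7],[0,0,-7],[0,0,-7],[0,0,-7],[0,0,-7],[0,0,-7],[0,0,-7],[0,0,-3],[0,0,0]])

```text
t: 47.42
eef_pos: [0.4298, -0.2049, 0.4095]
ee_rot: [1.0, -0.012, 0.002, 0.001]
force: [-0.7, -0.6, -0.3]
width: 0.0438
finger_force: 0.0
```

```bash
python3 cut.py | grep -E "^[0-9]|len 0.1[5-9]|len 0.2"
```

```text
47.4167 [ 0.4298 -0.2049  0.4095] [ 0.0507  0.0272  0.3028  1.6533 -0.0069  1.4574 -1.2398]
```

```bash
python3 - <<'E'
from h import *
s=ctrl.sense(); c=cam("wrist",s); w=cv2.imread("pics/cut474.png")
for P in [(.4637,-.1995,.006),(.37,-.198,.006),(.276,-.195,.006)]: print(proj(c,P))
cv2.imwrite("pics/c14.png",w[60:330,130:530])
m=((cv2.cvtColor(w,cv2.COLOR_BGR2HSV)[...,1]<60)&(w.min(2)>130)).astype(np.uint8)
k,l,st,ce=cv2.connectedComponentsWithStats(m)
for i in range(1,k):
    if st[i,4]>80: print(st[i],ce[i].round(),onplane(c,ce[i],.006)[:2])
E
```

```text
[316.3309 131.9172]
[316.4369 187.1764]
[315.7004 238.464 ]
[402   0  11  25 183] [406.  11.] [ 0.6437 -0.3398]
[ 507    0  133   46 3194] [572.  23.] [ 0.6221 -0.5962]
[  0  33  23  18 277] [12. 41.] [0.6113 0.2707]
[ 24  34  19  23 202] [35. 45.] [0.6038 0.2368]
[   28    49   196   160 10674] [126. 130.] [0.4724 0.115 ]
[ 298  133   69  149 3630] [328. 239.] [ 0.2738 -0.2177]
[551 146  33  17 252] [566. 157.] [ 0.4159 -0.6189]
[113 150  74  61 718] [152. 184.] [0.3809 0.0845]
[ 13 181  35  40 141] [ 29. 200.] [0.355  0.3023]
[386 231  47  35 837] [410. 243.] [ 0.2653 -0.3645]
[   0  237  223   45 3808] [ 98. 253.] [0.255  0.1988]
[  0 300  72  12 850] [ 35. 306.] [0.1501 0.3362]
[ 214  300  211   16 3232] [321. 307.] [ 0.1375 -0.2032]
[566 301  74  11 800] [603. 306.] [ 0.1312 -0.7354]
[ 255  317  136   41 4764] [324. 337.] [ 0.0717 -0.2065]
[ 54 319  30  48 952] [ 69. 342.] [0.0693 0.2886]
```

```bash
python3 - <<'E'
from h import *
s=ctrl.sense(); c=cam("wrist",s); w=cv2.imread("pics/cut474.png")
m=((cv2.cvtColor(w,cv2.COLOR_BGR2HSV)[...,1]<60)&(w.min(2)>130))
for r in range(134,262,9):
    xs=np.nonzero(m[r,280:380])[0]+280
    if len(xs): print(r,xs.min(),xs.max(),onplane(c,((xs.min()+xs.max())/2,r),.006)[:2])
E
```

```text
134 311 320 [ 0.4603 -0.1981]
143 311 320 [ 0.4455 -0.1978]
152 311 320 [ 0.4305 -0.1975]
161 311 319 [ 0.4154 -0.1964]
170 311 317 [ 0.4    -0.1944]
179 312 316 [ 0.3844 -0.1941]
188 312 315 [ 0.3686 -0.1929]
197 312 315 [ 0.3526 -0.1926]
206 309 315 [ 0.3365 -0.1896]
215 302 322 [ 0.32   -0.1893]
224 301 323 [ 0.3034 -0.1889]
233 303 343 [ 0.2861 -0.2082]
242 315 361 [ 0.2686 -0.2349]
251 316 360 [ 0.2512 -0.2349]
260 316 360 [ 0.2336 -0.2348]
```

The spoon is unmoved: its centreline runs from (0.460, -0.198) to (0.320, -0.189). I pick it at x ≈ 0.405.

>>> carry_out(fingers=[0.65,0.65,0.65,0.65,0.65,0.65,0.65,0.65,0.65,0.65], delta_pos=[[-0.42,0.15,-1],[-0.41,0.16,-1],[0,0,-1],[0,0,-1],[0,0,-1],[0,0,-1],[0,0,-1],[0,0,-1],[0,0,-1],[0,0,-1]], rotation=[[0,0,-2.3],[0,0,0],[0,0,0],[0,0,0],[0,0,0],[0,0,0],[0,0,0],[0,0,0],[0,0,0],[0,0,0]])

```text
t: 48.3
eef_pos: [0.4052, -0.1905, 0.1062]
ee_rot: [1.0, -0.026, 0.001, 0.0]
force: [0.8, -0.2, -0.6]
width: 0.0309
finger_force: 0.0
```

>>> carry_out(fingers=[0.65,0.65,0.65,0.65,0.65], delta_pos=[[0,0,-1],[0,0,-1],[0,0,-0.5],[0,0,0],[0,0,0]], rotation=[[0,0,0],[0,0,0],[0,0,0],[0,0,0],[0,0,0]])

```text
t: 48.72
eef_pos: [0.4048, -0.1909, 0.032]
ee_rot: [1.0, -0.027, -0.0, -0.0]
force: [0.6, -0.4, -0.1]
width: 0.0309
finger_force: 0.0
```

```bash
python3 - <<'E'
from h import *
s=ctrl.sense(); print(s['t'],s['eef_pos'],s['force'],s['width'])
need(R.from_euler('z',-3.7,degrees=True).as_matrix()@np.diag([1,-1,-1]),[.405,-.1955,.002])
E
```

```text
48.7167 [ 0.4048 -0.1909  0.032 ] [ 0.5712 -0.4415 -0.1325] 0.030921230451049136
units [ 0.0065 -0.1536 -1.0017] deg [-0.0116 -0.0535 -0.6089] rows>= 2.0
```

>>> carry_out(fingers=[0.65,0.65,0.65,0.65,1,1,1,1,1,1], delta_pos=[[0,-0.13,-0.5],[0,0,-0.35],[0,0,-0.15],[0,0,0],[0,0,0],[0,0,0],[0,0,0],[0,0,0],[0,0,0],[0,0,0]], rotation=[[0,0,0],[0,0,0],[0,0,0],[0,0,0],[0,0,0],[0,0,0],[0,0,0],[0,0,0],[0,0,0],[0,0,0]])

```text
t: 49.55
eef_pos: [0.4059, -0.1958, 0.0033]
ee_rot: [1.0, -0.028, 0.001, 0.0]
force: [-1.3, 0.8, 7.3]
width: 0.023
finger_force: 29.9
```

```bash
python3 - <<'E'
from h import *
s=ctrl.sense(); print(s['t'],s['eef_pos'],s['force'],s['width'],s['finger_force'])
need(tooltilt(0),c2w([-.195,.03,.25]))
E
```

```text
49.55 [ 0.4059 -0.1958  0.0033] [-1.2861  0.8195  7.2889] 0.023022873085866223 29.886216503291507
units [ 1.2851 10.8802  8.2235] deg [ -0.1086   0.1284 124.8402] rows>= 18.0
```

The spoon is held. I carry it over the drawer.

>>> carry_out(fingers=[1,1,1,1,1,1,1,1,1,1], delta_pos=[[0,0,0.5],[0,0,1],[0,0,1],[0,0,1],[0,0,1],[0,0,1],[0.08,0.4,1],[0.08,0.7,1],[0.08,0.7,0.72],[0.08,0.7,0]], rotation=[[0,0,0],[0,0,0],[0,0,5],[0,0,6.8],[0,0,6.8],[0,0,6.8],[0,0,6.8],[0,0,6.8],[0,0,6.8],[0,0,6.8]])

```text
t: 50.38
eef_pos: [0.417, -0.1205, 0.2539]
ee_rot: [0.907, 0.42, 0.004, 0.002]
force: [0.8, -0.1, -0.8]
width: 0.0233
finger_force: 29.9
```

>>> carry_out(fingers=[1,1,1,1,1,1,1,1,1,1], delta_pos=[[0.1,0.83,0],[0.1,0.83,0],[0.1,0.83,0],[0.1,0.83,0],[0.1,0.83,0],[0.1,0.83,0],[0.1,0.83,0],[0.1,0.83,0],[0.1,0.83,0],[0.1,0.83,0]], rotation=[[0,0,7],[0,0,7],[0,0,7],[0,0,7],[0,0,7],[0,0,7],[0,0,7],[0,0,7],[0,0,7],[0,0,7]])

```text
t: 51.22
eef_pos: [0.4447, 0.1294, 0.2494]
ee_rot: [0.502, 0.865, 0.001, 0.0]
force: [0.5, -0.3, -0.1]
width: 0.0228
finger_force: 29.9
```

>>> carry_out(fingers=[1,1], delta_pos=[[0,0,0],[0,0,0]], rotation=[[0,0,2],[0,0,0]])

```text
t: 51.38
eef_pos: [0.4446, 0.1296, 0.2491]
ee_rot: [0.487, 0.873, 0.001, -0.0]
force: [-0.1, -0.5, -0.0]
width: 0.0229
finger_force: 29.9
```

```bash
python3 - <<'E'
from h import *
s=ctrl.sense(); print(s['t'],s['eef_pos'],s['force'],s['width'],s['finger_force'])
need(tooltilt(0),c2w([-.193,.03,.056]))
E
```

```text
51.3833 [0.4446 0.1296 0.2491] [-0.1185 -0.5329 -0.0498] 0.022931369903003398 29.924444230746303
units [ 0.0525  0.0706 -6.4372] deg [-0.0669  0.013  -0.0083] rows>= 7.0
```

>>> carry_out(fingers=[1,1,1,1,1,1,1,1,1,1], delta_pos=[[0.05,0.07,-0.8],[0,0,-0.9],[0,0,-0.9],[0,0,-0.9],[0,0,-0.9],[0,0,-0.8],[0,0,-0.6],[0,0,-0.4],[0,0,-0.15],[0,0,0]], rotation=[[0,0,0],[0,0,0],[0,0,0],[0,0,0],[0,0,0],[0,0,0],[0,0,0],[0,0,0],[0,0,0],[0,0,0]])

```text
t: 52.22
eef_pos: [0.4459, 0.1294, 0.0578]
ee_rot: [0.49, 0.872, -0.0, -0.001]
force: [0.6, -0.7, -0.6]
width: 0.0226
finger_force: 29.9
```

>>> carry_out(fingers=[0.65,0.65,0.65,0.65,0.65,0.65,0.65,0.65,0.65,0.65], delta_pos=[[0,0,0],[0,0,0],[0,0,0],[0,0,0.5],[0,0,1],[0,0,1],[-0.1,-0.3,1],[-0.3,-0.8,1],[-0.3,-0.8,1],[-0.3,-0.8,1]], rotation=[[0,0,0],[0,0,0],[0,0,0],[0,0,0],[0,0,0],[0,0,0],[0,0,0],[0,0,0],[0,0,0],[0,0,0]])

```text
t: 53.05
eef_pos: [0.4158, 0.0487, 0.2557]
ee_rot: [0.489, 0.872, 0.001, 0.0]
force: [1.6, -0.2, 0.1]
width: 0.0309
finger_force: 0.0
```

```bash
python3 - <<'E'
from h import *
s=ctrl.sense(); print(s['t'],s['eef_pos'],s['force'],s['width'])
w=ctrl.capture("wrist"); cv2.imwrite("pics/w15.png",w); c=cam("wrist",s)
print([proj(c,c2w([-.284,y,.046])).round() for y in(-.06,.06)]); need(tooltilt(0),c2w([-.284,0,.1]))
cv2.imwrite("pics/last.png",w)
E
```

```text
53.05 [0.4158 0.0487 0.2557] [ 1.5592 -0.217   0.1493] 0.030919351264750875
[array([300., 203.]), array([298.,  94.])]
units [-1.0787  0.4681 -5.3627] deg [-0.0362  0.4593  0.476 ] rows>= 6.0
```

View pics/last.png

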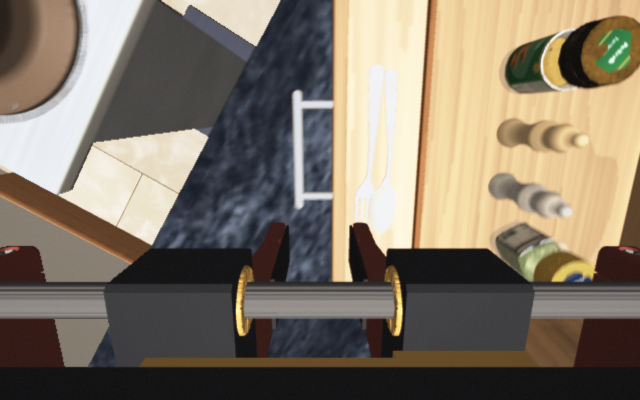

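Fork and spoon lie side by side in the drawer at about (370,140) and (388,150), and all four jars and mills stand. The drawer handle is at column 298, as predicted. I grip it and shut the drawer.

>>> carry_out(fingers=[0.65,0.65,0.65,0.65,0.65,0.65,0.65,0.65,0.65,0.65], delta_pos=[[-0.54,0.23,0],[-0.54,0.24,-0.8],[0,0,-0.9],[0,0,-0.9],[0,0,-0.9],[0,0,-0.9],[0,0,-0.9],[0,0,-0.9],[0,0,-0.7],[0,0,-0.5]], rotation=[[0,0,0],[0,0.4,0.4],[0,0,0],[0,0,0],[0,0,0],[0,0,0],[0,0,0],[0,0,0],[0,0,0],[0,0,0]])

```text
t: 53.93
eef_pos: [0.3837, 0.0635, 0.0302]
ee_rot: [0.486, 0.874, -0.001, -0.003]
force: [1.0, 0.2, 0.0]
width: 0.0309
finger_force: 0.0
```

>>> carry_out(fingers=[0.65,1,1,1,1,1,1], delta_pos=[[0,0,0],[0,0,0],[0,0,0],[0,0,0],[0,0,0],[0,0,0],[0,0,0]], rotation=[[0,0,0],[0,0,0],[0,0,0],[0,0,0],[0,0,0],[0,0,0],[0,0,0]])

```text
t: 54.52
eef_pos: [0.3848, 0.0635, 0.0324]
ee_rot: [0.486, 0.874, -0.001, -0.002]
force: [-0.6, -0.3, 7.5]
width: 0.0092
finger_force: 30.0
```

```bash
python3 - <<'E'
from h import *
s=ctrl.sense(); print(s['t'],s['eef_pos'],w2c(s['eef_pos']),s['force'],s['width'],s['finger_force'])
need(tooltilt(0),c2w([-.199,0,s['eef_pos'][2]]))
E
```

```text
54.5167 [0.3848 0.0635 0.0324] [-0.2811  0.0042  0.0324] [-0.6415 -0.2927  7.4973] 0.00919114623141741 30.001182854175568
units [2.4026 1.3159 0.    ] deg [-0.0786 -0.2807 -0.1363] rows>= 3.0
```

>>> carry_out(fingers=[1,1,1,1,1,1,1,1,1,1], delta_pos=[[0.27,0.165,0],[0.27,0.165,0],[0.27,0.165,0],[0.27,0.165,0],[0.27,0.165,0],[0.27,0.165,0],[0.27,0.165,0],[0.27,0.165,0],[0.25,0.15,0],[0.08,0.05,0]], rotation=[[0,0,0],[0,0,0],[0,0,0],[0,0,0],[0,0,0],[0,0,0],[0,0,0],[0,0,0],[0,0,0],[0,0,0]])

```text
t: 55.35
eef_pos: [0.4551, 0.107, 0.0319]
ee_rot: [0.486, 0.874, -0.005, -0.006]
force: [-19.1, -10.1, 30.4]
width: 0.0093
finger_force: 30.0
```

>>> carry_out(fingers=[1,1], delta_pos=[[0.06,0.04,0],[0,0,0]], rotation=[[0,0,0],[0,0,0]])

```text
t: 55.52
eef_pos: [0.4551, 0.1069, 0.0319]
ee_rot: [0.487, 0.874, -0.006, -0.006]
force: [-18.8, -9.3, 26.7]
width: 0.0094
finger_force: 30.0
```

```bash
python3 - <<'E'
from h import *
s=ctrl.sense(); print(s['t'],s['eef_pos'],w2c(s['eef_pos']),RC.T@s['force'],s['width'],s['finger_force'])
E
```

```text
55.5167 [0.4551 0.1069 0.0319] [-0.1984  0.0042  0.0319] [-20.8617   1.9248  26.7244] 0.009434826144722379 30.005379617214203
```

The drawer stopped at x = -198 mm with 21 N on it, so it is shut. I release it and return to the cover handle.

>>> carry_out(fingers=[0.66,0.66,0.66,0.66,0.66,0.66,0.66,0.66,0.66,0.66], delta_pos=[[-0.06,-0.04,0],[-0.04,-0.02,0],[0,0,0],[0,0,0.6],[0,0,1],[0,0,1],[0,0,1],[0,0,1],[0,0,1],[0,0,1]], rotation=[[0,0,0],[0,0,0],[0,0,0],[0,0,0],[0,0,0],[0,0,0],[0,0,0],[0,0,0],[0,0,0],[0,0,0]])

```text
t: 56.35
eef_pos: [0.4578, 0.1087, 0.2315]
ee_rot: [0.486, 0.874, -0.001, -0.003]
force: [-0.3, -0.2, 0.5]
width: 0.03
finger_force: 0.0
```

>>> carry_out(fingers=[0.6,0.6,0.6,0.6,0.6,0.6], delta_pos=[[0,0,1],[0,0,1],[0,0,1],[0,0,0.6],[0,0,0],[0,0,0]], rotation=[[0,0,0],[0,0,0],[0,0,0],[0,0,0],[0,0,0],[0,0,0]])

```text
t: 56.85
eef_pos: [0.4582, 0.1088, 0.3384]
ee_rot: [0.486, 0.874, -0.0, -0.002]
force: [-0.0, -0.2, -0.6]
width: 0.0351
finger_force: 0.0
```

```bash
python3 - <<'E'
from h import *
s=ctrl.sense(); print(s['t'],s['eef_pos'],w2c(s['eef_pos']),s['force'],s['width'])
need(tooltilt(0),[.6489,.219,.2756])
t=ctrl.capture("top"); cv2.imwrite("pics/t16.png",t)
E
```

```text
56.85 [0.4582 0.1088 0.3384] [-0.1948  0.0042  0.3384] [-0.0293 -0.1544 -0.6453] 0.0350997089779119
units [ 6.3572  3.6724 -2.0926] deg [-0.1127 -0.2267 -0.1597] rows>= 7.0
```

>>> carry_out(fingers=[0.6,0.6,0.6,0.6,0.6,0.6,0.6,0.6,0.6,0.6], delta_pos=[[0.8,0.46,0],[0.8,0.46,0],[0.8,0.46,0],[0.8,0.46,0],[0.8,0.46,0],[0.8,0.46,0],[0.8,0.46,0],[0.76,0.45,0],[0,0,0],[0,0,0]], rotation=[[0,0,0],[0,0,0],[0,0,0],[0,0,0],[0,0,0],[0,0,0],[0,0,0],[0,0,0],[0,0,0],[0,0,0]])

```text
t: 57.73
eef_pos: [0.6482, 0.2192, 0.334]
ee_rot: [0.486, 0.874, -0.003, -0.005]
force: [-0.6, -0.6, 0.0]
width: 0.0351
finger_force: 0.0
```

>>> carry_out(fingers=[0.6,0.6,0.6,0.6,1,1,1,1,1,1], delta_pos=[[0,0,-0.8],[0,0,-0.8],[0,0,-0.5],[0,0,0],[0,0,0],[0,0,0],[0,0,0],[0,0,0],[0,0,0],[0,0,0]], rotation=[[0,0,0],[0,0,0],[0,0,0],[0,0,0],[0,0,0],[0,0,0],[0,0,0],[0,0,0],[0,0,0],[0,0,0]])

```text
t: 58.57
eef_pos: [0.6493, 0.219, 0.2762]
ee_rot: [0.486, 0.874, 0.0, -0.002]
force: [1.2, 0.6, 5.5]
width: 0.0111
finger_force: 30.0
```

```bash
python3 - <<'E'
import arc
from h import *
s=ctrl.sense(); print(s['t'],s['eef_pos'],w2c(s['eef_pos']),s['joints'],s['finger_force'])
arc.arc(.80,16,10)
E
```

```text
58.5667 [0.6493 0.219  0.2762] [ 0.0257 -0.0023  0.2762] [-0.2791  0.4929 -0.1789  1.3476  0.0834  1.3108  0.0966] 30.00173270702362
bar [ 0.0257 -0.0024  0.2892] phi0 1.7024656445326771 r 0.19588406069595415 th0 -0.09783818828069983 w 0.011072137898068091 F [1.1991 0.6473 5.4968]
[[-0.5, -0.31, -0.14], [-0.48, -0.29, -0.0], [-0.47, -0.29, -0.05], [-0.47, -0.29, -0.1], [-0.46, -0.28, -0.15], [-0.44, -0.27, -0.2], [-0.43, -0.26, -0.25], [-0.41, -0.25, -0.29], [-0.38, -0.24, -0.34], [-0.35, -0.22, -0.38]]
rot per row [-0.8453  1.37    0.    ]
```

>>> carry_out(fingers=[1,1,1,1,1,1,1,1,1,1], delta_pos=[[-0.48,-0.3,0.05],[-0.48,-0.29,0],[-0.47,-0.29,-0.05],[-0.47,-0.29,-0.1],[-0.46,-0.28,-0.15],[-0.44,-0.27,-0.2],[-0.43,-0.26,-0.25],[-0.41,-0.25,-0.29],[-0.38,-0.24,-0.34],[-0.35,-0.22,-0.38]], rotation=[[0.85,-1.37,0],[0.85,-1.37,0],[0.85,-1.37,0],[0.85,-1.37,0],[0.85,-1.37,0],[0.85,-1.37,0],[0.85,-1.37,0],[0.85,-1.37,0],[0.85,-1.37,0],[0.85,-1.37,0]])

```text
t: 59.4
eef_pos: [0.5175, 0.1386, 0.2249]
ee_rot: [0.481, 0.866, 0.123, 0.067]
force: [0.5, 3.9, 2.2]
width: 0.0111
finger_force: 30.0
```

```bash
python3 - <<'E'
import arc
from h import *
s=ctrl.sense(); print(s['t'],s['eef_pos'],w2c(s['eef_pos']),s['joints'],s['finger_force'])
arc.arc(.30,25,8,.009)
E
```

```text
59.4 [0.5175 0.1386 0.2249] [-0.1287 -0.0016  0.2249] [-0.0976  0.1216 -0.2227  2.0201 -0.0647  0.7312  0.2838] 30.002645552158356
bar [-0.1312 -0.0016  0.2335] phi0 0.8124218601912114 r 0.19078251431554596 th0 16.126062307341257 w 0.01107597230605559 F [0.4569 3.8979 2.2135]
[[-0.22, -0.14, -0.31], [-0.22, -0.14, -0.3], [-0.2, -0.13, -0.32], [-0.19, -0.12, -0.34], [-0.17, -0.1, -0.35], [-0.15, -0.09, -0.36], [-0.13, -0.08, -0.37], [-0.11, -0.07, -0.38]]
rot per row [-0.5824  0.944   0.    ]
```

>>> carry_out(fingers=[1,1,1,1,1,1,1,1,1], delta_pos=[[-0.22,-0.14,-0.3],[-0.22,-0.14,-0.3],[-0.2,-0.13,-0.32],[-0.19,-0.12,-0.34],[-0.17,-0.1,-0.35],[-0.15,-0.09,-0.36],[-0.13,-0.08,-0.37],[-0.11,-0.07,-0.38],[0,0,0]], rotation=[[0.58,-0.94,0],[0.58,-0.94,0],[0.58,-0.94,0],[0.58,-0.94,0],[0.58,-0.94,0],[0.58,-0.94,0],[0.58,-0.94,0],[0.58,-0.94,0],[0,0,0]])

```text
t: 60.15
eef_pos: [0.4753, 0.1123, 0.1408]
ee_rot: [0.474, 0.854, 0.188, 0.103]
force: [6.1, 5.3, -6.8]
width: 0.011
finger_force: 30.0
```

```bash
python3 - <<'E'
import arc
from h import *
s=ctrl.sense(); print(s['t'],s['eef_pos'],w2c(s['eef_pos']),s['joints'],s['finger_force'])
arc.arc(.06,25,5,.009)
E
```

```text
60.15 [0.4753 0.1123 0.1408] [-0.1784 -0.0018  0.1408] [ 0.0334  0.1218 -0.2792  2.325  -0.3461  0.3056  0.63  ] 29.990062415599823
bar [-0.1822 -0.0019  0.149 ] phi0 0.2881249831937472 r 0.1900204600349576 th0 24.76787397947595 w 0.011025076594272827 F [ 6.1064  5.3445 -6.7777]
[[-0.06, -0.04, -0.28], [-0.05, -0.03, -0.28], [-0.04, -0.03, -0.28], [-0.03, -0.02, -0.29], [-0.02, -0.01, -0.29]]
rot per row [-0.0244  0.0395  0.    ]
```

I release here and push the bar down the last part with closed fingers, because the gripper body would touch the slats if I stayed pinched.

>>> carry_out(fingers=[0.7,0.7,0.7,0.7,0.7,1,1,1,1,1], delta_pos=[[0,0,0],[0,0,0],[0,0,0],[-0.21,-0.13,0.55],[-0.21,-0.13,0.55],[0,0,0.3],[0,0,0],[0,0,0],[0,0,0],[0,0,0]], rotation=[[0,0,0],[0,0,0],[0,0,0],[0,0,0],[0,0,0],[0,0,0],[0,0,0],[0,0,0],[0,0,0],[0,0,0]])

```text
t: 60.98
eef_pos: [0.4626, 0.104, 0.1828]
ee_rot: [0.475, 0.854, 0.187, 0.102]
force: [0.9, -0.2, 0.1]
width: 0.0008
finger_force: 0.0
```

```bash
python3 - <<'E'
from h import *
s=ctrl.sense(); print(s['t'],s['eef_pos'],w2c(s['eef_pos']),s['joints'],s['width'],s['force'])
need(tooltilt(20),c2w([-.186,0,.160])); need(tooltilt(20),c2w([-.188,0,.112]))
E
```

```text
60.9833 [0.4626 0.104  0.1828] [-0.1936 -0.0022  0.1828] [ 0.0512  0.0196 -0.2658  2.3007 -0.3338  0.4379  0.6187] 0.0007577180208593942 [ 0.8828 -0.1511  0.1132]
units [ 0.1783  0.1946 -0.7584] deg [-2.63    3.7762 -0.2608] rows>= 1.0
units [ 0.1215  0.1596 -2.3584] deg [-2.63    3.7762 -0.2608] rows>= 3.0
```

>>> carry_out(fingers=[1,1,1,1,1,1,1,1,1,1], delta_pos=[[0.12,0.15,0],[0,0,-0.4],[0,0,-0.35],[0,0,-0.25],[0,0,-0.25],[0,0,-0.25],[0,0,-0.25],[0,0,-0.25],[0,0,-0.25],[0,0,-0.1]], rotation=[[-2.6,3.8,0],[0,0,0],[0,0,0],[0,0,0],[0,0,0],[0,0,0],[0,0,0],[0,0,0],[0,0,0],[0,0,0]])

```text
t: 61.82
eef_pos: [0.4662, 0.1082, 0.1123]
ee_rot: [0.478, 0.861, 0.152, 0.084]
force: [-22.9, -9.1, 46.6]
width: 0.0003
finger_force: 25.8
```

```bash
python3 - <<'E'
from h import *
s=ctrl.sense(); print(s['t'],s['eef_pos'],w2c(s['eef_pos']),s['joints'],RC.T@s['force'])
E
```

```text
61.8167 [0.4662 0.1082 0.1123] [-0.1883 -0.0004  0.1123] [ 0.0033  0.1807 -0.279   2.3121 -0.1584  0.3245  0.4354] [-24.2997   4.2979  46.5663]
```

It pushed against the stop, with 46 N on the fingertips. I back off and check the cover and drawer from the top camera.

>>> carry_out(fingers=[1,1,1,1,1,1,1,1,1,1], delta_pos=[[0,0,0.4],[-0.3,-0.2,0.8],[-0.3,-0.2,0.9],[-0.3,-0.2,0.9],[0,-0.8,0.9],[0,-0.9,0.9],[0,-0.9,0.9],[0,-0.9,0.9],[0,-0.9,0.5],[0,-0.9,0]], rotation=[[0,0,0],[-1,2,0],[-3,5,0],[-3,5,0],[-3,5,0],[0,0,0],[0,0,0],[0,0,0],[0,0,0],[0,0,0]])

```text
t: 62.65
eef_pos: [0.4427, -0.0687, 0.3264]
ee_rot: [0.486, 0.874, 0.012, 0.003]
force: [1.2, 0.4, -0.6]
width: 0.0007
finger_force: 0.0
```

>>> carry_out(fingers=[1,1,1,1,1,1,1,1,1,1], delta_pos=[[0,-0.9,0],[0,-0.9,0],[0,-0.9,0],[0,-0.9,0],[0,-0.9,0],[0,-0.9,0],[0,-0.9,0],[0,-0.9,0],[0,0,0],[0,0,0]], rotation=[[0,0,0],[0,0,0],[0,0,0],[0,0,0],[0,0,0],[0,0,0],[0,0,0],[0,0,0],[0,0,0],[0,0,0]])

```text
t: 63.48
eef_pos: [0.4407, -0.2847, 0.3222]
ee_rot: [0.487, 0.873, 0.01, -0.0]
force: [-0.6, 1.3, -0.8]
width: 0.0004
finger_force: 0.0
```

```bash
python3 - <<'E'
from h import *
s=ctrl.sense(); print(s['t'],s['eef_pos'],s['force'])
t=ctrl.capture("top"); cv2.imwrite("pics/t17.png",t); c=cam("top")
t0=cv2.imread("pics/top0.png")
def bar(q,y): return c2w([-.19*np.cos(q+.06),y,.095+.19*np.sin(q+.06)])
g=cv2.cvtColor(t,cv2.COLOR_BGR2HSV)
# score: mean 'white-metal' along the bar line for q hypotheses and drawer openings
wt=((g[...,1]<50)&(g[...,2]>150)).astype(float)
g0=cv2.cvtColor(t0,cv2.COLOR_BGR2HSV); wt0=((g0[...,1]<50)&(g0[...,2]>150)).astype(float)
def sc(img,f): 
    P=np.array([proj(c,f(y)) for y in np.linspace(-.05,.05,60)]); return cv2.remap(img.astype(np.float32),P[:,0].astype(np.float32),P[:,1].astype(np.float32),1).mean()
print("cover now",[(round(q,3),round(sc(wt,lambda y:bar(q,y)),2)) for q in np.arange(-.06,.2,.02)])
print("cover t0",[(round(q,3),round(sc(wt0,lambda y:bar(q,y)),2)) for q in np.arange(-.06,.2,.02)])
print("drawer now",[(d,round(sc(wt,lambda y:c2w([-.199-d/1000,y,.046])),2)) for d in range(-9,16,3)])
print("drawer t0",[(d,round(sc(wt0,lambda y:c2w([-.199-d/1000,y,.046])),2)) for d in range(-9,22,3)])
E
```

```text
63.4833 [ 0.4407 -0.2847  0.3222] [-0.6327  1.2586 -0.7722]
cover now [(np.float64(-0.06), np.float32(0.11)), (np.float64(-0.04), np.float32(0.11)), (np.float64(-0.02), np.float32(0.51)), (np.float64(0.0), np.float32(0.99)), (np.float64(0.02), np.float32(1.0)), (np.float64(0.04), np.float32(1.0)), (np.float64(0.06), np.float32(1.0)), (np.float64(0.08), np.float32(0.89)), (np.float64(0.1), np.float32(0.11)), (np.float64(0.12), np.float32(0.04)), (np.float64(0.14), np.float32(0.05)), (np.float64(0.16), np.float32(0.07)), (np.float64(0.18), np.float32(0.08))]
cover t0 [(np.float64(-0.06), np.float32(0.0)), (np.float64(-0.04), np.float32(0.0)), (np.float64(-0.02), np.float32(0.0)), (np.float64(0.0), np.float32(0.0)), (np.float64(0.02), np.float32(0.13)), (np.float64(0.04), np.float32(0.67)), (np.float64(0.06), np.float32(0.19)), (np.float64(0.08), np.float32(0.38)), (np.float64(0.1), np.float32(0.99)), (np.float64(0.12), np.float32(1.0)), (np.float64(0.14), np.float32(1.0)), (np.float64(0.16), np.float32(0.88)), (np.float64(0.18), np.float32(0.06))]
drawer now [(-9, np.float32(0.99)), (-6, np.float32(1.0)), (-3, np.float32(1.0)), (0, np.float32(0.89)), (3, np.float32(0.08)), (6, np.float32(0.0)), (9, np.float32(0.0)), (12, np.float32(0.0)), (15, np.float32(0.02))]
drawer t0 [(-9, np.float32(0.12)), (-6, np.float32(0.11)), (-3, np.float32(0.11)), (0, np.float32(0.14)), (3, np.float32(0.62)), (6, np.float32(1.0)), (9, np.float32(1.0)), (12, np.float32(1.0)), (15, np.float32(0.8)), (18, np.float32(0.09)), (21, np.float32(0.07))]
```

The top view puts the drawer handle at its shut position. The cover bar reads 0.00 to 0.06 rad with the known few-mm bias, and the 46 N stop confirms the cover is shut. The arm is clear, so I hand in.

```bash
python3 -c "
from plant import ctrl
print(ctrl.hand_in())"
```

```text
the job is handed in; nothing more can be done
None
```

The job is handed in at about 63 s, with no verdict returned. Both spice jars and both mills were standing in the compartment and the fork and spoon were in the drawer when last seen, before I shut the drawer and cover; both then read as shut, and the mug was left alone.

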